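# Load and lock the ward battery dock

### The arm

A 6-joint arm with a two-finger parallel gripper is mounted at the origin on the work surface. World frame = base frame: x ahead of the robot, y to its left, z up, the work surface at z = 0. Lengths are in mm, angles in rad, forces in N, time in s.
With the tool pointing down it reaches from about 350 to 975 mm from the base axis. Payload 7.1 kg.
Tool frame: the origin (TCP) lies at the very end of the fingers, on their centre line; the grasp point (between the pads) lies 19 mm behind it; z points along the fingers, y is the direction in which the jaws open and shut (so a half turn about z gives the same grasp; the last joint's range is limited). The gripper opens to 88 mm and grips with 3 to 60 N. Pads are 20 mm wide; open, the fingers measure 115 mm over their backs; the gripper's body (75 mm by 178 mm) begins 61 mm behind the grasp point.
Start: joints at [-1.129, 0.423, 1.63, -0, 1.089, -0.019], TCP at [277.929, -559.785, 194.175] pointing down, gripper open.
Joint ranges: [-3, 3], [-0.9, 2.11], [0.09, 2.58], [-1.31, 4.45], [0.11, 2.69], [-2.54, 2.54]. Speed limits (rad/s): [2.39, 2.39, 3.01, 3.14, 3.14, 3.14].

### API

Orientations are given as a unit quaternion [w, x, y, z].
In Python, from rig import ctrl, eyes, job gives the robot as it stands.
- The arm moves only by the shell command python3 -m creep 'ROWS'. ROWS is JSON, a list of rows, each an object of numbers: "x", "y", "z": the shift along the tool's x, y, z in units of 25 mm (1.0 is 25 mm); "spin": the turn about the tool's z in units of 0.08 rad (1.0 is 0.08 rad); "claw": the gripper's target within -1 to 1 (shut at 1, half-way at 0, fully open at -1). A call has 1 to 8 rows; each row shifts and turns the commanded pose from where the row before left it, along the tool's axes as they then stand; what a row does not reach is not made up. A row lasts 1/12 s, in which the tool goes at most 41.7 mm and 7.16 degrees, less where a joint would pass 70% of its speed; a pose out of reach is approached as far as the arm can. A call with a number of a shift or a turn outside -1 to 1 is refused whole. A call with a gripper value outside its range is refused whole. The fingers move at their own pace and stop on an object; the grip force is fixed at half the most. Time passes only in rows, so rows that do not move let the fingers close. It gives the time, the measured TCP pose, the force and the opening at its end, in the units of the state.
- ctrl.get_state(): the state, without advancing time (a new reading comes with each control period).
- eyes.snapshot(name): name is "scene" or "top" or "wrist"; returns (picture, depth): 400x640x3 uint8, red, green, blue; 400x640 float32, mm along the optical axis (not along the pixel's ray), 0 where there is no reading.
- eyes.get_calibration(name): a dict with "camera_matrix" (3x3 intrinsics, pixels), "k1" (the pictures are not rectified: a ray, as slopes to the right and down, at radius r is drawn at 1 + k1 r^2 times it, then the intrinsics apply), "rvec" (rotation vector, rad) and "tvec" (3), from world to camera coordinates, as OpenCV has them. Camera axes: x right, y down, z forward; pixel columns grow to the right and rows downward; lengths in mm; the calibration is good to about 2 mm. A picture is of the moment at which its call begins: read the wrist's pose just before it. get_calibration takes no time and is no camera call; for the wrist camera it gives the pose at the moment of the call.
- job.finish_job(): hands the job in, once; it reports no verdict.
The state is a dict: "time_s": time; "joints": joint angles; "joint_velocities": joint speeds; "effort": joint torques, N m; "ee_pos": TCP position; "eef_rot": TCP orientation; "contact_force": force on the tool from outside, world axes, zero at the start; "torque": the same for the moment, N m; "width": finger opening in mm.
Only numpy, scipy, OpenCV 4.12 (cv2) and the standard library are available. Lean on these libraries where they do the work, as an engineer would, in place of code of your own. Each camera call takes 0.05 s, during which the arm holds its last target. There are 200 camera calls.

### The job

Put the ward's battery packs on charge: take the T-handled square key from its stand, put it in the dock's lock and turn it clockwise as far as it goes so that the steel bar in front of the bays drops, then slide every pack that lies on the desk into a bay of its own, contacts first and fully home. Turn the key back as far as it goes to raise the bar again, and return the key upright, fully down, to its stand. Do not knock the other desk things about.

Things in the scene. Friction and masses are not known exactly. Their poses are not given: they have to be found in the camera images.
- dock: Fixed grey charging dock, 155 x 225 x 52 mm high. Origin: centre of the underside (on the table); x points into the bays, away from the robot, z up. Three level bays side by side along y, each 63 wide, 20 high, 120 deep, floor at z 26, mouths at x -60, rear wall at x +60. Roof z 46 to 52, only at x -45 to -20 and 27 to 67, else open above. A level sill at floor height runs out to x -85.
- bar_mid (a point): Middle of the slit in the dock's sill (dock x -65, z 26) out of which a steel bar, 6 thick and 200 long, rises. Lock at 0: bar 14.5 mm up, across all bay mouths, blocking them. Lock turned fully: bar sunk below the sill. Only the lock moves it; a pack not fully home is in its way.
- bay0 (a point): Middle of the mouth of the bay at the dock's +y end (the one next to the lock), at floor height; axes as the dock's.
- bay1 (a point): The same for the middle bay.
- bay2 (a point): The same for the bay at the dock's -y end.
- socket (a point): Bottom centre of the square hole in the brass lock barrel, 28 mm above the table, at dock x +10, y +147.5. Hole 15 wide, 22 deep, 1.5 chamfer. The barrel sits in a 52 x 52 well in a pillar 70 x 70 at the dock's +y side; the pillar's top is 32 above this point, 10 above the barrel's. The point keeps the dock's axes; it does not turn.
- lock (a joint): Angle of the lock barrel, rad, growing clockwise seen from above, from 0 (stop: locked, bar up) to 1.45 (stop: unlocked, bar down). At 0 the hole's sides lie along the dock's x and y. Starts at 0 to 0.15. Stays where left; friction 0.08 N m. The key has about 0.08 rad of play either way, so the hand must turn a little more than the barrel.
- key: Loose steel T-key, 0.12 kg, 79 mm high. Origin: centre of the shank's lower end, z up the shank. Square shank 14 x 14, z 0 to 55, its lowest 7 a round tapered nose; on top a grip bar 14 (x) x 70 (y) x 24, z 55 to 79. Starts upright in its stand. Seated in the lock its origin is at socket; any of the four quarter turns fits.
- stand: Fixed black block 60 x 60 x 40 mm high with a square hole from above, 17 wide, 34 deep, 2 chamfer, for the key. Origin: centre of the underside; the hole is on its z axis (floor at z 6), sides along the stand's x and y. The key may stand in it at any quarter turn.
- pack0: Loose flat black battery pack, 118 (x) x 60 (y) x 16 mm, 0.2 to 0.4 kg; two or three are present (None: absent). Origin: centre of the underside. Brass contacts at its +x end, three grey ribs on top at its -x end. All alike; any bay will do. Fully home it is against the rear wall, its -x end flush with the bay mouth (origin at dock x 0 to +1).
- pack0_contacts (a point): Middle of the contact end of pack0 (x +59, mid-thickness).
- pack1: Loose flat black battery pack, 118 (x) x 60 (y) x 16 mm, 0.2 to 0.4 kg; two or three are present (None: absent). Origin: centre of the underside. Brass contacts at its +x end, three grey ribs on top at its -x end. All alike; any bay will do. Fully home it is against the rear wall, its -x end flush with the bay mouth (origin at dock x 0 to +1).
- pack1_contacts (a point): Middle of the contact end of pack1 (x +59, mid-thickness).
- pack2: Loose flat black battery pack, 118 (x) x 60 (y) x 16 mm, 0.2 to 0.4 kg; two or three are present (None: absent). Origin: centre of the underside. Brass contacts at its +x end, three grey ribs on top at its -x end. All alike; any bay will do. Fully home it is against the rear wall, its -x end flush with the bay mouth (origin at dock x 0 to +1).
- pack2_contacts (a point): Middle of the contact end of pack2 (x +59, mid-thickness).
- mouse: Bystander: black computer mouse, 105 x 60 x 34 (mm), loose. Origin: centre of its underside. Leave it alone.
- stapler: Bystander: grey and black stapler, 140 x 36 x 56 (mm), loose. Origin: centre of its underside. Leave it alone.
- mug: Bystander: white mug, 80 across, 95 high, with a handle (mm), loose. Origin: centre of its underside. Leave it alone.
- sanitizer: Bystander: bottle of hand sanitizer, 64 across, 160 high (mm), loose. Origin: centre of its underside. Leave it alone.
- pencup: Bystander: dark steel pen cup with pens, 76 across, 100 high (pens to 155) (mm), loose. Origin: centre of its underside. Leave it alone.
Things that resemble listed ones, but are neither listed nor needed, are in the scene too. There is more than one size of the key; the job needs the smaller.

How it is judged:
By the outcome, as a careful person would: the job done as asked, in the order asked, and still so for the second after the job is handed in, with the robot touching nothing.
Of pack0, pack1, pack2 only 2 to 3 are there at a start; the rules pass over those that are not, and their reading is None.
At some moment in a run one of pack0, pack1, pack2 may be knocked a few centimetres aside while the robot is not near it.
It also fails if it takes over 210 s, if anything falls off the work surface, if the arm or the gripper's body presses on something with over 40 N, if the wrist force passes 120 N, or if a joint passes its speed limit or range.

## Working session

There is one attempt and no reset: what is moved stays moved. The work goes in short steps, Python scripts to look and compute and a shell command to move; the robot and the scene stay as the last step left them, time stands still between calls to the robot, and variables do not carry over. Pictures are saved under pics/ and viewed, about 12 in all and at most 16, crops included, and the job is handed in when it is done.

```bash
ls; mkdir -p pics
cat > h.py <<'E'
import numpy as np,cv2
from rig import ctrl,eyes,job
from scipy.spatial.transform import Rotation as R
def cal(n):
    c=eyes.get_calibration(n);return np.array(c["camera_matrix"],float),float(c["k1"]),cv2.Rodrigues(np.array(c["rvec"],float))[0],np.array(c["tvec"],float).ravel()
def ray(C,uv):
    K,k1,Rm,t=C;uv=np.atleast_2d(np.array(uv,float))
    s=cv2.undistortPoints(uv[:,None],K,np.array([k1,0,0,0,0.]))[:,0]
    return -Rm.T@t,np.c_[s,np.ones(len(s))]@Rm
def plane(C,uv,z):
    o,d=ray(C,uv);return o+d*((z-o[2])/d[:,2])[:,None]
def proj(C,P):
    K,k1,Rm,t=C;return cv2.projectPoints(np.atleast_2d(np.array(P,float)),cv2.Rodrigues(Rm)[0],t,K,np.array([k1,0,0,0,0.]))[0][:,0]
def cloud(C,dep):
    h,w=dep.shape;v,u=np.mgrid[:h,:w];K,k1,Rm,t=C
    o,d=ray(C,np.c_[u.ravel(),v.ravel()])
    P=(o+d*dep.reshape(-1,1)).reshape(h,w,3);P[dep==0]=np.nan;return P
def snap(n,save=None):
    C=cal(n);p,d=eyes.snapshot(n)
    if save:
        cv2.imwrite(f"pics/{save}.png",p[:,:,::-1]);np.savez(f"pics/{save}.npz",p=p,d=d,K=C[0],k1=C[1],R=C[2],t=C[3])
    return C,p,d
def load(s):
    z=np.load(f"pics/{s}.npz");return (z['K'],float(z['k1']),z['R'],z['t']),z['p'],z['d']
def st():
    s=ctrl.get_state();r=R.from_quat(np.roll(s['eef_rot'],-1));m=r.as_matrix()
    print('t',round(s['time_s'],2),'pos',np.round(s['ee_pos'],1),'yawx',round(np.arctan2(m[1,0],m[0,0]),4),'zax',np.round(m[:,2],3),'F',np.round(s['contact_force'],1),'T',np.round(s['torque'],2),'w',round(s['width'],1),'j6',np.round(s['joints'],2))
    return s,m
E
python3 - <<'E'
from h import *
st();snap("top","top0");snap("scene","scene0")
for n in("top","scene","wrist"):
    C=cal(n);print(n,C[0].tolist(),C[1],np.round(-C[2].T@C[3],1),np.round(C[2][2],2))
E
```

```text
pics
t 0.0 pos [ 277.7 -559.3  193.4] yawx 0.4608 zax [-0.001  0.001 -1.   ] F [ 1.4 -0.3  0.9] T [-0.03  0.01 -0.01] w 87.8 j6 [-1.13  0.42  1.63 -0.    1.09 -0.02]
top [[511.90510012450164, 0.0, 319.98331333921954], [0.0, 511.90510012450164, 204.85672823725685], [0.0, 0.0, 1.0]] -0.05883795799830137 [ 442.1   15.4 1517. ] [ 0.1  -0.   -0.99]
scene [[487.32507841913696, 0.0, 323.45154571361974], [0.0, 487.32507841913696, 198.18614020243334], [0.0, 0.0, 1.0]] -0.08436284042417004 [1373.3  291.   831.6] [-0.69 -0.26 -0.68]
wrist [[308.928353968346, 0.0, 321.01837037381665], [0.0, 308.928353968346, 197.56829072756514], [0.0, 0.0, 1.0]] -0.052110113633842554 [ 337.7 -528.6  383.5] [-0.22 -0.11 -0.97]
```

View pics/top0.png

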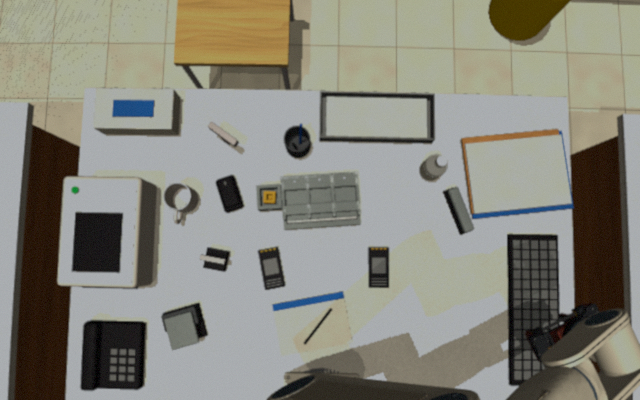

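View pics/scene0.png

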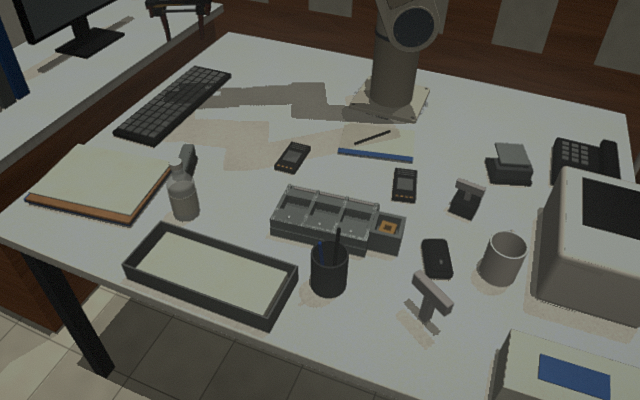

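The top view shows two packs at (270,268) and (378,267), the dock at (320,200) with the lock at (269,197), and a T-key in a black stand at (215,259). There is another T-shape at (225,135).

Run:
```python
from h import *
C,p,d=load("top0")
a=cv2.resize(p[110:300,155:415],None,fx=3,fy=3,interpolation=cv2.INTER_CUBIC)
cv2.imwrite("pics/c1.png",a[:,:,::-1])
P=cloud(C,d)
for n,(u,v,r) in dict(key=(215,259,22),other=(225,135,24)).items():
    s=P[v-r:v+r,u-r:u+r].reshape(-1,3);s=s[np.isfinite(s[:,2])]
    print(n,np.histogram(s[:,2],bins=range(-5,150,10))[0],len(s))
    for lo in (55,85):
        q=s[s[:,2]>lo]
        if len(q)>5:
            print(lo,len(q),cv2.minAreaRect(q[:,:2].astype(np.float32)),np.median(q[:,2]))
```

```text
key [1101  300   17   17  283   49    1    5   36   97    0    0    0    0
    0] 1928
55 139 ((430.34613037109375, 311.1123962402344), (71.42979431152344, 13.91464900970459), 80.71333312988281) 86.59559646907769
85 97 ((430.3537902832031, 311.29119873046875), (68.63816833496094, 13.82095718383789), 81.0884780883789) 87.48941842525574
other [1647  325    2    3    2    3    2    4   10   12   54  178    3    0
    0] 2300
55 263 ((781.4022827148438, 291.2950439453125), (95.944580078125, 19.568601608276367), 55.53550338745117) 107.3411538555356
85 247 ((781.4022827148438, 291.2950439453125), (95.944580078125, 19.568601608276367), 55.53550338745117) 107.60353206072887
```

View pics/c1.png

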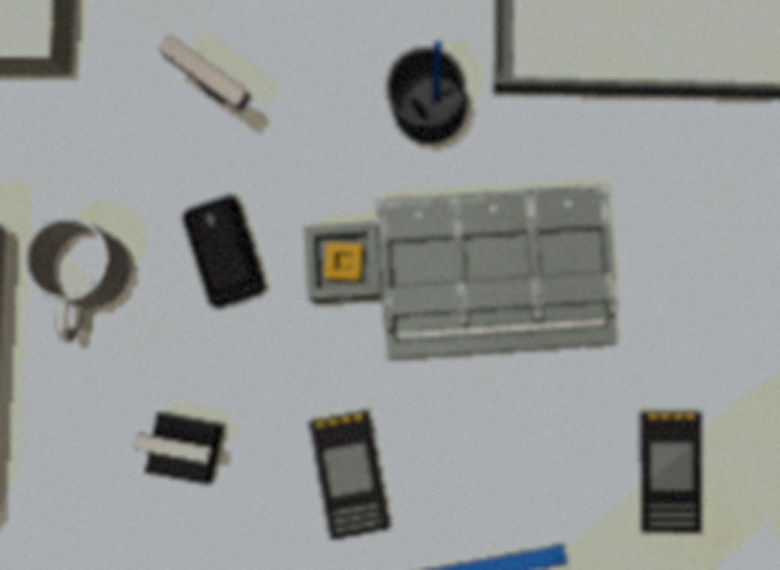

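The upright key in the black stand is the small one (about 70 x 14). The other T is about 96 x 20, so it is the decoy. Both packs have their contacts facing +x. Next I'll measure the coarse poses and plan the approach.

```bash
cat >> h.py <<'E'
def to(x=None,y=None,z=None,yaw=None,frm=None):
    """print deltas in tool units from frm(x,y,z,yaw) or measured; shift done first at the current yaw"""
    s=ctrl.get_state();m=R.from_quat(np.roll(s['eef_rot'],-1)).as_matrix();p=np.array(s['ee_pos']);w=np.arctan2(m[1,0],m[0,0])
    if frm is not None:p=np.array(frm[:3]);w=frm[3]
    t=np.array([p[i] if v is None else v for i,v in enumerate((x,y,z))]);dy=0 if yaw is None else yaw-w
    dy=(dy+np.pi)%(2*np.pi)-np.pi
    f=lambda a:np.round([np.dot(t-p,[np.cos(a),np.sin(a),0])/25,np.dot(t-p,[np.sin(a),-np.cos(a),0])/25,(p[2]-t[2])/25],3)
    print('shift@cur',f(w),'shift@new',f(w+dy),'spin',round(-dy/.08,3));return [*t,w+dy]
E
python3 - <<'E'
from h import *
C,p,d=load("top0");P=cloud(C,d)
hsv=cv2.cvtColor(p,cv2.COLOR_RGB2HSV)
# dock points
def box(u0,u1,v0,v1,lo,hi):
    s=P[v0:v1,u0:u1].reshape(-1,3);return s[(s[:,2]>lo)&(s[:,2]<hi)]
q=box(284,364,165,232,18,70);print('dock',cv2.minAreaRect(q[:,:2].astype(np.float32)))
b=cv2.inRange(hsv,(12,120,80),(30,255,255))[180:215,255:285];v,u=np.nonzero(b);print('brass',plane(C,[[u.mean()+255,v.mean()+180]],50),len(u))
for n,(u0,u1,v0,v1) in dict(p0=(250,292,240,296),p1=(360,396,240,294),stand=(192,240,240,280),).items():
    m=(hsv[v0:v1,u0:u1,2]<75).astype(np.uint8)
    cs=cv2.findContours(cv2.morphologyEx(m,cv2.MORPH_CLOSE,np.ones((5,5))),cv2.RETR_EXTERNAL,2)[0];c=max(cs,key=cv2.contourArea)[:,0]+[u0,v0]
    print(n,cv2.minAreaRect(plane(C,c,16 if n!='stand' else 40)[:,:2].astype(np.float32)))
for n,(u,v,r,lo) in dict(pencup=(297,140,18,60),sani=(433,165,18,60),mouse=(230,193,18,15),mug=(180,198,22,50)).items():
    s=P[v-r:v+r,u-r:u+r].reshape(-1,3);s=s[s[:,2]>lo];print(n,np.round(s.min(0)),np.round(s.max(0)))
a=to(460,-520,260,1.41); a=to(460,250,260,1.41,frm=a)
E
```

```text
dock ((606.845458984375, 11.611259460449219), (153.18565368652344, 222.3074188232422), 4.759925842285156)
brass [[610.7317704  159.93311773  50.        ]] 161
p0 ((406.22650146484375, 151.07229614257812), (111.49665069580078, 57.34084701538086), 12.075587272644043)
p1 ((415.1441650390625, -161.1913604736328), (110.6207046508789, 55.532711029052734), 0.5568743348121643)
stand ((429.4967346191406, 307.91455078125), (64.76910400390625, 56.54165267944336), 80.71408081054688)
pencup [736.  47.  60.] [813. 118. 156.]
sani [ 675. -343.   60.] [ 736. -280.  166.]
mouse [573. 239.  15.] [678. 322.  47.]
mug [540. 375.  50.] [644. 458. 105.]
shift@cur [ 7.231  1.834 -2.66 ] shift@new [ 2.72   6.946 -2.66 ] spin -11.865
shift@cur [30.403 -4.931  0.   ] shift@new [30.403 -4.931  0.   ] spin -0.0
```

```bash
S='{"spin":-1,"y":0.2,"z":-0.33}'
python3 -m creep '[{"spin":-1,"z":-0.33},{"spin":-1,"z":-0.33},{"spin":-1,"z":-0.33},{"spin":-1,"z":-0.33},{"spin":-1,"z":-0.33},{"spin":-1,"z":-0.33},{"spin":-1,"z":-0.33},{"spin":-1,"z":-0.33}]'
python3 -m creep '[{"spin":-1},{"spin":-1},{"spin":-1},{"spin":-0.8},{"y":1,"x":0.4},{"y":1,"x":0.4},{"y":1,"x":0.4},{"y":1,"x":0.4}]'
python3 -m creep '[{"y":1,"x":0.4},{"y":1,"x":0.4},{"y":1,"x":0.4},{"x":1},{"x":1},{"x":1},{"x":1},{"x":1}]'
python3 - <<'E'
from h import *
st();to(460,250,260,1.41)
E
```

```text
t 0.1 pos [ 277.7 -559.3  193.5] yawx 0.4608 zax [-0.001  0.001 -1.   ] F [0.5 1.1 0.3] T [-0.04  0.02  0.01] w 87.7 j6 [-1.13  0.42  1.63 -0.    1.09 -0.02]
shift@cur [ 20.926 -25.754  -2.66 ] shift@new [33.123  2.015 -2.66 ] spin -11.865invalid input
invalid input
invalid input
```

```bash
python3 -m creep '[{"x":0,"y":0,"z":-0.33,"spin":-1,"claw":-1},{"x":0,"y":0,"z":-0.33,"spin":-1,"claw":-1}]'; python3 -m creep '[{"x":0,"y":0,"z":-0.33,"spin":-1},{"x":0,"y":0,"z":-0.33,"spin":-1}]';python3 -m creep --help
```

```text
time_s: 0.27
ee_pos: [277.6, -559.1, 209.8]
eef_rot: [-0.001, 0.952, 0.307, -0.0]
contact_force: [0.3, -0.5, 0.4]
width: 87.7invalid input
invalid input: not JSON, or not a number
```

All five keys are needed in every row.

```bash
python3 -m creep '[{"x":0,"y":0,"z":-0.33,"spin":-1,"claw":-1},{"x":0,"y":0,"z":-0.33,"spin":-1,"claw":-1},{"x":0,"y":0,"z":-0.33,"spin":-1,"claw":-1},{"x":0,"y":0,"z":-0.33,"spin":-1,"claw":-1},{"x":0,"y":0,"z":-0.33,"spin":-1,"claw":-1},{"x":0,"y":0,"z":-0.33,"spin":-1,"claw":-1},{"x":0,"y":0,"z":0,"spin":-1,"claw":-1},{"x":0,"y":0,"z":0,"spin":-1,"claw":-1}]'
python3 -m creep '[{"x":0,"y":0,"z":0,"spin":-1,"claw":-1},{"x":0,"y":0,"z":0,"spin":-0.8,"claw":-1},{"x":0.4,"y":1,"z":0,"spin":0,"claw":-1},{"x":0.4,"y":1,"z":0,"spin":0,"claw":-1},{"x":0.4,"y":1,"z":0,"spin":0,"claw":-1},{"x":0.4,"y":1,"z":0,"spin":0,"claw":-1},{"x":0.4,"y":1,"z":0,"spin":0,"claw":-1},{"x":0.4,"y":1,"z":0,"spin":0,"claw":-1}]'
python3 -m creep '[{"x":0.4,"y":1,"z":0,"spin":0,"claw":-1},{"x":1,"y":0,"z":0,"spin":0,"claw":-1},{"x":1,"y":0,"z":0,"spin":0,"claw":-1},{"x":1,"y":0,"z":0,"spin":0,"claw":-1},{"x":1,"y":0,"z":0,"spin":0,"claw":-1},{"x":1,"y":0,"z":0,"spin":0,"claw":-1},{"x":1,"y":0,"z":0,"spin":0,"claw":-1},{"x":1,"y":0,"z":0,"spin":0,"claw":-1}]'
python3 - <<'E'
from h import *
st();to(460,250,260,1.41)
E
```

```text
time_s: 0.93
ee_pos: [278.0, -559.8, 260.4]
eef_rot: [0.0, 0.807, 0.591, -0.0]
contact_force: [-0.1, -0.2, 1.0]
width: 87.7
time_s: 1.6
ee_pos: [436.8, -524.7, 259.7]
eef_rot: [-0.0, 0.763, 0.646, -0.0]
contact_force: [0.6, -0.7, -0.1]
width: 87.7
time_s: 2.27
ee_pos: [490.8, -345.7, 259.7]
eef_rot: [-0.0, 0.763, 0.646, -0.0]
contact_force: [-0.6, 0.7, -0.9]
width: 87.2
t 2.27 pos [ 490.8 -345.7  259.7] yawx 1.4047 zax [-0.001  0.001 -1.   ] F [-0.6  0.7 -0.9] T [-0.08 -0.05  0.01] w 87.2 j6 [-0.63  0.32  1.62  0.    1.2  -0.47]
shift@cur [ 2.3296e+01 -5.1550e+00 -1.1000e-02] shift@new [ 2.3323e+01 -5.0310e+00 -1.1000e-02] spin -0.067
```

```bash
python3 -m creep '[{"x":1,"y":-0.1,"z":0,"spin":0,"claw":-1},{"x":1,"y":-0.1,"z":0,"spin":0,"claw":-1},{"x":1,"y":-0.1,"z":0,"spin":0,"claw":-1},{"x":1,"y":-0.1,"z":0,"spin":0,"claw":-1},{"x":1,"y":-0.1,"z":0,"spin":0,"claw":-1},{"x":1,"y":-0.1,"z":0,"spin":0,"claw":-1},{"x":1,"y":-0.1,"z":0,"spin":0,"claw":-1},{"x":1,"y":-0.1,"z":0,"spin":0,"claw":-1}]'
python3 -m creep '[{"x":1,"y":-0.1,"z":0,"spin":0,"claw":-1},{"x":1,"y":-0.1,"z":0,"spin":0,"claw":-1},{"x":1,"y":-0.1,"z":0,"spin":0,"claw":-1},{"x":1,"y":-0.1,"z":0,"spin":0,"claw":-1},{"x":1,"y":-0.1,"z":0,"spin":0,"claw":-1},{"x":1,"y":-0.1,"z":0,"spin":0,"claw":-1},{"x":1,"y":-0.1,"z":0,"spin":0,"claw":-1},{"x":1,"y":-0.1,"z":0,"spin":0,"claw":-1}]'
python3 -m creep '[{"x":1,"y":-0.1,"z":0,"spin":0,"claw":-1},{"x":1,"y":-0.1,"z":0,"spin":0,"claw":-1},{"x":1,"y":-0.1,"z":0,"spin":0,"claw":-1},{"x":0,"y":0,"z":0,"spin":0,"claw":-1},{"x":0,"y":0,"z":0,"spin":0,"claw":-1}]'
python3 - <<'E'
from h import *
st();C,p,d=snap("wrist","w1")
print(proj(C,[[430,311,85],[610,160,50],[606,11,26]]))
E
```

```text
time_s: 2.93
ee_pos: [504.0, -145.2, 259.9]
eef_rot: [-0.0, 0.763, 0.646, -0.0]
contact_force: [1.1, 0.3, -0.2]
width: 87.9
time_s: 3.6
ee_pos: [517.3, 55.3, 259.9]
eef_rot: [-0.0, 0.763, 0.646, -0.0]
contact_force: [-0.1, 0.1, 1.0]
width: 87.5
time_s: 4.02
ee_pos: [522.3, 130.0, 259.8]
eef_rot: [-0.0, 0.763, 0.647, -0.0]
contact_force: [-0.2, -0.4, 0.0]
width: 87.7
t 4.02 pos [522.3 130.  259.8] yawx 1.4072 zax [-0.001 -0.    -1.   ] F [-0.2 -0.4  0. ] T [-0.05 -0.09  0.02] w 87.7 j6 [ 0.22  0.22  1.76 -0.    1.16  0.39]
[[210.75476459  31.42037944]
 [384.83070459 139.38733841]
 [390.34830418 240.30238313]]
```

View pics/w1.png

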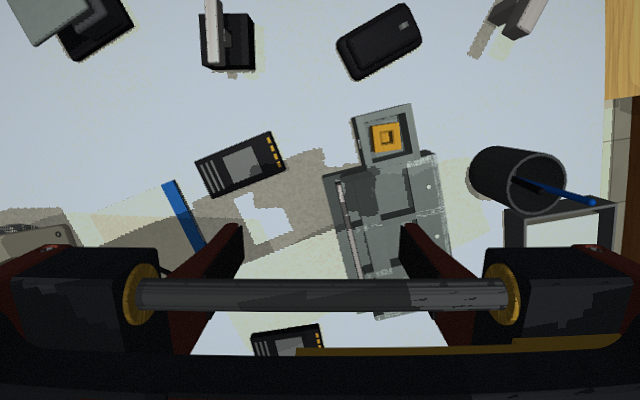

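The wrist view shows the lock brass at (387,138), pack0 at (242,163), the key bar at (213,33) in its stand, and the bar at (350,230).

```bash
cat >> h.py <<'E'
def rects(C,p,mask,z,off=(0,0),k=3):
    m=cv2.morphologyEx(mask.astype(np.uint8),cv2.MORPH_CLOSE,np.ones((k,k)))
    cs=cv2.findContours(m,cv2.RETR_EXTERNAL,2)[0]
    if not cs: return None
    c=max(cs,key=cv2.contourArea)[:,0]+np.array(off);return cv2.minAreaRect(plane(C,c,z)[:,:2].astype(np.float32))
E
python3 - <<'E'
from h import *
C,p,d=load("w1");P=cloud(C,d);hsv=cv2.cvtColor(p,cv2.COLOR_RGB2HSV)
def sub(u0,u1,v0,v1):return hsv[v0:v1,u0:u1],P[v0:v1,u0:u1],(u0,v0)
h,q,o=sub(355,420,105,165)
b=cv2.inRange(h,(12,100,60),(32,255,255))>0
print('brass',rects(C,p,b,50,o))
print('z hist lock',np.histogram(q[...,2],bins=range(0,80,5)))
m=(q[...,2]>54)&(q[...,2]<70);print('pillar',cv2.minAreaRect(q[m][:,:2].astype(np.float32)),rects(C,p,m,60,o))
h,q,o=sub(185,262,0,82)
m=q[...,2]>72;print('key z',np.median(q[m][:,2]),rects(C,p,m,85,o,1),cv2.minAreaRect(q[m][:,:2].astype(np.float32)))
m=(h[...,2]<70)&(q[...,2]>30)&(q[...,2]<50);print('stand z',np.median(q[m][:,2]),rects(C,p,m,40,o))
h,q,o=sub(190,290,125,205)
m=(q[...,2]>9)&(q[...,2]<25);print('p0 z',np.median(q[m][:,2]),rects(C,p,m,16,o))
h,q,o=sub(325,365,170,290)
m=(q[...,2]>33)&(q[...,2]<55)&(h[...,1]<60);print('bar',np.median(q[m][:,2]),rects(C,p,m,40,o))
E
```

```text
brass ((612.3255615234375, 162.5824737548828), (34.75895309448242, 35.06562805175781), 89.18824768066406)
z hist lock (array([ 179,   13,   15,   33,  505,  176,   96,  118,  110,  578,  295,
       1086,  307,    0,    0]), array([ 0,  5, 10, 15, 20, 25, 30, 35, 40, 45, 50, 55, 60, 65, 70, 75]))
pillar ((612.8182373046875, 159.78184509277344), (71.84589385986328, 74.98067474365234), 3.9343624114990234) ((612.18896484375, 162.29933166503906), (73.37554931640625, 71.40750122070312), 4.915340900421143)
key z 84.06279731591198 ((432.6468811035156, 309.5084228515625), (66.28213500976562, 17.826210021972656), 81.66866302490234) ((431.0363464355469, 312.28338623046875), (67.1612319946289, 14.807904243469238), 80.57157135009766)
stand z 39.35749423448675 ((446.7250671386719, 309.1730651855469), (60.294132232666016, 32.53207778930664), 79.60458374023438)
p0 z 15.375237167503741 ((409.1654357910156, 154.53610229492188), (119.05140686035156, 60.132484436035156), 11.687165260314941)
bar 49.97929209818051 ((551.100341796875, 46.501121520996094), (160.6363525390625, 36.73268127441406), 82.62364196777344)
```

```bash
python3 - <<'E'
from h import *
to(431,250,190,1.414)
E
python3 -m creep '[{"x":0.5,"y":-0.7,"z":0.3,"spin":0,"claw":-1},{"x":0.5,"y":-0.7,"z":0.3,"spin":0,"claw":-1},{"x":0.5,"y":-0.7,"z":0.3,"spin":0,"claw":-1},{"x":0.5,"y":-0.7,"z":0.3,"spin":0,"claw":-1},{"x":0.5,"y":-0.7,"z":0.3,"spin":0,"claw":-1},{"x":0.5,"y":-0.7,"z":0.3,"spin":-0.1,"claw":-1},{"x":0.5,"y":-0.7,"z":0.3,"spin":0,"claw":-1},{"x":0.5,"y":-0.3,"z":0.3,"spin":0,"claw":-1}]'
python3 -m creep '[{"x":0,"y":0,"z":0,"spin":0,"claw":-1},{"x":0,"y":0,"z":0,"spin":0,"claw":-1}]'
python3 - <<'E'
from h import *
st();C,p,d=snap("wrist","w2");P=cloud(C,d);hsv=cv2.cvtColor(p,cv2.COLOR_RGB2HSV)
print(proj(C,[431,311,85]),proj(C,[431,250,190]))
m=(P[...,2]>74)&(P[...,2]<95)&(np.hypot(P[...,0]-431,P[...,1]-311)<50)
print('key',np.median(P[m][:,2]),rects(C,p,m,85,k=1),rects(C,p,m&(hsv[...,2]>110),85,k=1))
m=(P[...,2]>30)&(P[...,2]<48)&(np.hypot(P[...,0]-431,P[...,1]-311)<50)
print('stand',rects(C,p,m,40))
E
```

```text
shift@cur [ 4.169 -4.394  2.792] shift@new [ 4.203 -4.36   2.792] spin -0.099
time_s: 4.73
ee_pos: [409.0, 248.3, 199.7]
eef_rot: [-0.0, 0.761, 0.649, -0.001]
contact_force: [-0.5, -0.6, -0.4]
width: 87.6
time_s: 4.9
ee_pos: [410.7, 248.4, 200.0]
eef_rot: [0.0, 0.761, 0.649, -0.0]
contact_force: [-0.4, -0.3, -0.1]
width: 87.9
t 4.9 pos [410.7 248.4 200. ] yawx 1.4133 zax [-0.    -0.001 -1.   ] F [-0.4 -0.3 -0.1] T [-0.07 -0.1  -0.06] w 87.9 j6 [ 0.52  0.2   1.94 -0.    1.    0.68]
[[331.54212312 123.075517  ]] [[350.09635019 215.8875297 ]]
key 84.29020061008492 ((430.7862243652344, 313.61602783203125), (68.51538848876953, 13.28697681427002), 81.06625366210938) ((430.7862243652344, 313.61602783203125), (68.51538848876953, 13.28697681427002), 81.06625366210938)
stand ((413.1667785644531, 316.6335144042969), (59.261512756347656, 23.01508140563965), 80.21806335449219)
```

View pics/w2.png

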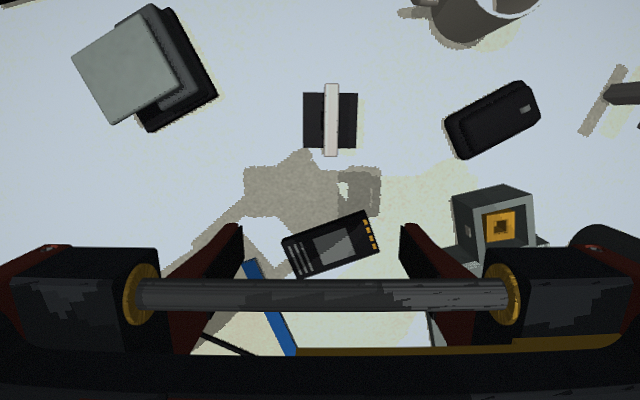

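The view shows the key bar centred at about (331,119) with the stand under it. I'll move over it, descend and grip.

Run:
```python
from h import *
to(430.8,312.8,64,1.4145)
```

```text
shift@cur [2.671 0.368 5.455] shift@new [2.67  0.373 5.455] spin -0.025
```

```bash
python3 -m creep '[{"x":0.9,"y":0.18,"z":0,"spin":0,"claw":-1},{"x":0.9,"y":0.18,"z":0,"spin":0,"claw":-1},{"x":0.87,"y":0,"z":0.4,"spin":0,"claw":-1},{"x":0,"y":0,"z":0.9,"spin":0,"claw":-1},{"x":0,"y":0,"z":0.9,"spin":0,"claw":-1},{"x":0,"y":0,"z":0.9,"spin":0,"claw":-1},{"x":0,"y":0,"z":0.9,"spin":0,"claw":-1},{"x":0,"y":0,"z":0,"spin":0,"claw":-1}]'
python3 - <<'E'
from h import *
st();to(430.8,312.8,64,1.4145)
E
```

```text
time_s: 5.62
ee_pos: [428.9, 311.1, 97.0]
eef_rot: [-0.0, 0.761, 0.649, -0.003]
contact_force: [-0.9, -0.5, -0.0]
width: 88.0
t 5.62 pos [428.9 311.1  97. ] yawx 1.4113 zax [-0.005 -0.004 -1.   ] F [-0.9 -0.5 -0. ] T [-0.04 -0.07 -0.02] w 88.0 j6 [ 0.61  0.43  1.9  -0.    0.82  0.76]
shift@cur [0.081 0.063 1.32 ] shift@new [0.081 0.064 1.32 ] spin -0.04
```

```bash
python3 -m creep '[{"x":0.04,"y":0.03,"z":0.45,"spin":0,"claw":-1},{"x":0.03,"y":0.03,"z":0.45,"spin":0,"claw":-1},{"x":0,"y":0,"z":0.4,"spin":0,"claw":-1},{"x":0,"y":0,"z":0,"spin":0,"claw":-1},{"x":0,"y":0,"z":0,"spin":0,"claw":-1},{"x":0,"y":0,"z":0,"spin":0,"claw":-1}]'
python3 - <<'E'
from h import *
st();snap("wrist","w3")
E
```

```text
time_s: 6.12
ee_pos: [432.2, 315.4, 68.1]
eef_rot: [0.0, 0.761, 0.649, 0.0]
contact_force: [-0.3, -0.6, 0.4]
width: 88.2
t 6.12 pos [432.2 315.4  68.1] yawx 1.4129 zax [ 0.001  0.    -1.   ] F [-0.3 -0.6  0.4] T [-0.03 -0.08  0.  ] w 88.2 j6 [ 0.61  0.48  1.91 -0.    0.75  0.77]
```

View pics/w3.png

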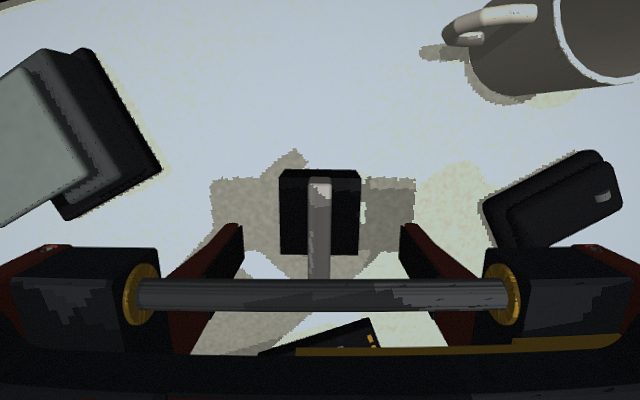

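The key bar is midway between the fingers at about (319,230). I'll trim the position and close.

```bash
python3 -m creep '[{"x":-0.1,"y":-0.04,"z":0.16,"spin":0,"claw":-1},{"x":0,"y":0,"z":0,"spin":0,"claw":-1},{"x":0,"y":0,"z":0,"spin":0,"claw":-1},{"x":0,"y":0,"z":0,"spin":0,"claw":1},{"x":0,"y":0,"z":0,"spin":0,"claw":1},{"x":0,"y":0,"z":0,"spin":0,"claw":1},{"x":0,"y":0,"z":0,"spin":0,"claw":1},{"x":0,"y":0,"z":0,"spin":0,"claw":1}]'
python3 -m creep '[{"x":0,"y":0,"z":0,"spin":0,"claw":1},{"x":0,"y":0,"z":0,"spin":0,"claw":1},{"x":0,"y":0,"z":0,"spin":0,"claw":1},{"x":0,"y":0,"z":0,"spin":0,"claw":1},{"x":0,"y":0,"z":0,"spin":0,"claw":1},{"x":0,"y":0,"z":0,"spin":0,"claw":1},{"x":0,"y":0,"z":0,"spin":0,"claw":1},{"x":0,"y":0,"z":0,"spin":0,"claw":1}]'
python3 - <<'E'
from h import *
st()
E
```

```text
time_s: 6.83
ee_pos: [430.5, 312.9, 63.7]
eef_rot: [-0.0, 0.761, 0.649, 0.0]
contact_force: [-0.3, -0.9, -0.7]
width: 58.2
time_s: 7.5
ee_pos: [430.5, 312.9, 63.7]
eef_rot: [-0.0, 0.761, 0.649, -0.0]
contact_force: [-0.8, 0.4, -0.2]
width: 4.3
t 7.5 pos [430.5 312.9  63.7] yawx 1.4127 zax [-0.  0. -1.] F [-0.8  0.4 -0.2] T [-0.   -0.04 -0.01] w 4.3 j6 [0.61 0.48 1.92 0.   0.74 0.76]
```

```bash
python3 -m creep '[{"x":0,"y":0,"z":0,"spin":0,"claw":1},{"x":0,"y":0,"z":0,"spin":0,"claw":1}]'
python3 - <<'E'
from h import *
st();C,p,d=snap("wrist","w4");C2,p2,d2=snap("scene","s4")
u,v=proj(C2,[430,312,70])[0].astype(int);print(u,v)
a=cv2.resize(p2[max(0,v-80):v+80,u-100:u+100],None,fx=3,fy=3)
cv2.imwrite("pics/s4c.png",np.vstack([cv2.resize(p[100:400,100:540],(600,409))[:300],a[:300]])[:,:,::-1] if 0 else a[:,:,::-1])
E
```

```text
time_s: 7.67
ee_pos: [430.5, 312.9, 63.7]
eef_rot: [-0.0, 0.761, 0.649, -0.0]
contact_force: [0.2, -0.4, -0.4]
width: 0.6
t 7.67 pos [430.5 312.9  63.7] yawx 1.4128 zax [-0. -0. -1.] F [ 0.2 -0.4 -0.4] T [ 0.04 -0.05 -0.02] w 0.6 j6 [0.61 0.48 1.92 0.   0.74 0.76]
469 188
```

View pics/s4c.png

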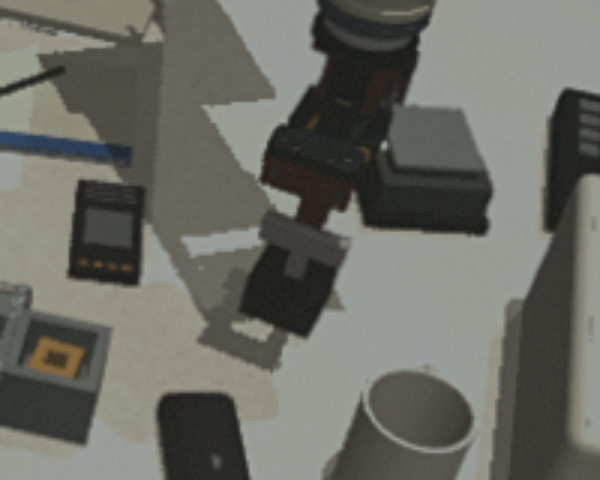

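View pics/w4.png

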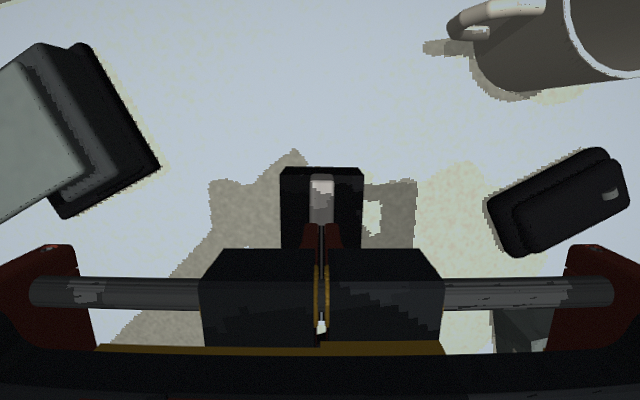

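Run:
```python
from h import *
for n,box in (("w4",(295,345,165,280)),("s4",(450,490,150,200))):
    C,p,d=load(n);P=cloud(C,d);u0,u1,v0,v1=box
    print(n,proj(C,[[430.5,312.9,63.7],[430.5,312.9,85],[430.5,347,85],[430.5,278,85]]).round(0).tolist())
    for v in range(v0,v1,6):
        print(v,[tuple(int(t) if np.isfinite(t) else -1 for t in P[v,u]) for u in ((312,321,330) if n=="w4" else (462,467,470,474,480))])
```

```text
w4 [[321.0, 228.0], [321.0, 240.0], [311.0, 183.0], [330.0, 292.0]]
165 [(428, 345, 0), (435, 344, 0), (442, 343, 0)]
171 [(428, 344, 24), (435, 343, 23), (442, 341, 23)]
177 [(430, 348, 73), (436, 347, 75), (441, 347, 76)]
183 [(430, 346, 84), (435, 346, 83), (440, 345, 83)]
189 [(430, 343, 83), (435, 342, 83), (440, 342, 84)]
195 [(429, 340, 84), (434, 339, 84), (439, 338, 84)]
201 [(429, 336, 84), (434, 336, 85), (439, 335, 84)]
207 [(428, 333, 84), (433, 332, 84), (438, 331, 84)]
213 [(427, 329, 83), (433, 328, 84), (438, 327, 83)]
219 [(427, 326, 84), (432, 325, 84), (437, 324, 85)]
225 [(427, 326, 95), (431, 321, 83), (437, 324, 95)]
231 [(428, 326, 104), (432, 324, 101), (437, 324, 105)]
237 [(428, 326, 112), (432, 324, 109), (436, 324, 111)]
243 [(428, 326, 121), (432, 323, 116), (436, 324, 120)]
249 [(433, 347, 177), (432, 323, 123), (438, 346, 177)]
255 [(433, 347, 181), (431, 320, 122), (438, 346, 181)]
261 [(433, 347, 185), (431, 318, 124), (438, 346, 184)]
267 [(433, 347, 188), (430, 314, 123), (438, 346, 188)]
273 [(434, 347, 190), (430, 312, 125), (438, 346, 191)]
279 
[... 207 characters left out ...]
)]
156 [(511, 276, 215), (505, 286, 214), (504, 292, 215), (501, 300, 215), (494, 312, 214)]
162 [(516, 280, 204), (515, 289, 206), (517, 295, 209), (515, 303, 211), (517, 315, 216)]
168 [(508, 283, 182), (508, 293, 186), (509, 299, 189), (507, 307, 190), (517, 318, 200)]
174 [(291, 285, 0), (283, 298, -1), (438, 303, 118), (509, 310, 175), (512, 322, 182)]
180 [(424, 289, 85), (435, 300, 97), (437, 307, 101), (440, 316, 106), (298, 335, 1)]
186 [(437, 293, 77), (437, 304, 81), (435, 311, 82), (430, 320, 81), (432, 333, 87)]
192 [(411, 297, 38), (432, 308, 59), (438, 315, 66), (436, 324, 68), (444, 337, 79)]
198 [(433, 301, 38), (434, 312, 43), (430, 319, 42), (420, 329, 37), (415, 342, 37)]
```

Run:
```python
from h import *
for n,zt in (("w1",259.8),("w2",200),("w3",68)):
    C,p,d=load(n);P=cloud(C,d)
    for v in range(210,276,5):
        print(n,v,[(u,*(int(t) if np.isfinite(t) else -1 for t in P[v,u])) for u in (236,239,402,405)])
```

```text
w1 210 [(236, 383, 86, -1), (239, 388, 86, 0), (402, 626, 55, 30), (405, 629, 56, 34)]
w1 215 [(236, 381, 79, 0), (239, 386, 78, -1), (402, 621, 55, 50), (405, 624, 55, 52)]
w1 220 [(236, 380, 71, 0), (239, 384, 70, -1), (402, 620, 48, 51), (405, 624, 48, 52)]
w1 225 [(236, 479, 150, 292), (239, 382, 62, -2), (402, 568, 133, 287), (405, 569, 134, 290)]
w1 230 [(236, 479, 148, 295), (239, 480, 148, 294), (402, 567, 132, 292), (405, 568, 133, 294)]
w1 235 [(236, 480, 147, 300), (239, 480, 145, 295), (402, 567, 129, 291), (405, 567, 131, 297)]
w1 240 [(236, 480, 145, 301), (239, 480, 142, 295), (402, 566, 127, 294), (405, 566, 130, 299)]
w1 245 [(236, 479, 142, 300), (239, 479, 140, 296), (402, 566, 125, 294), (405, 566, 127, 300)]
w1 250 [(236, 479, 139, 302), (239, 478, 137, 296), (402, 565, 122, 295), (405, 566, 125, 300)]
w1 255 [(236, 479, 137, 303), (239, 478, 135, 297), (402, 565, 120, 296), (405, 565, 122, 301)]
w1 260 [(236, 478, 135, 303), (239, 478, 132, 298), (402, 564, 117, 296), (405, 565, 119, 301)]
w1 265 [(236, 478, 132, 304), (239, 477, 129, 298), (402, 564, 115, 298),
[... 2122 characters left out ...]
2, 476, 313, 102), (405, 476, 315, 108)]
w3 245 [(236, 389, 327, 110), (239, 389, 325, 104), (402, 476, 310, 102), (405, 476, 312, 107)]
w3 250 [(236, 389, 325, 111), (239, 389, 323, 106), (402, 475, 308, 104), (405, 475, 310, 109)]
w3 255 [(236, 389, 323, 112), (239, 388, 320, 106), (402, 475, 305, 104), (405, 475, 307, 108)]
w3 260 [(236, 388, 320, 111), (239, 387, 317, 106), (402, 474, 303, 105), (405, 475, 305, 109)]
w3 265 [(236, 388, 317, 112), (239, 387, 315, 108), (402, 474, 300, 105), (405, 474, 302, 110)]
w3 270 [(236, 387, 315, 113), (239, 346, 261, 0), (402, 495, 238, 0), (405, 474, 300, 111)]
w3 275 [(236, 343, 257, 0), (239, 346, 257, 0), (402, 495, 232, 0), (405, 498, 232, 0)]
```

The depth data shows the real fingertips about 27 mm above the reported TCP, so the fingers closed above the bar. I'll calibrate by touching the seated key's top (z=85) gently with the closed fingers.

```bash
for i in 1; do
python3 -m creep '[{"x":0,"y":0,"z":0.06,"spin":0,"claw":1},{"x":0,"y":0,"z":0,"spin":0,"claw":1}]' | grep -E "pos|force"
python3 -m creep '[{"x":0,"y":0,"z":0.06,"spin":0,"claw":1},{"x":0,"y":0,"z":0,"spin":0,"claw":1}]' | grep -E "pos|force"
python3 -m creep '[{"x":0,"y":0,"z":0.06,"spin":0,"claw":1},{"x":0,"y":0,"z":0,"spin":0,"claw":1}]' | grep -E "pos|force"; done
```

```text
ee_pos: [430.4, 312.8, 62.0]
contact_force: [-0.2, 0.0, -0.8]
ee_pos: [430.4, 312.8, 60.4]
contact_force: [0.7, -0.1, -0.4]
ee_pos: [430.4, 312.8, 58.9]
contact_force: [-0.5, 0.2, 0.1]
```

```bash
python3 -m creep '[{"x":0,"y":0,"z":0.06,"spin":0,"claw":1},{"x":0,"y":0,"z":0,"spin":0,"claw":1}]' | grep -E "pos|force"
python3 -m creep '[{"x":0,"y":0,"z":0.05,"spin":0,"claw":1},{"x":0,"y":0,"z":0,"spin":0,"claw":1}]' | grep -E "pos|force"
python3 - <<'E'
from h import *
s,_=st();
E
```

```text
ee_pos: [430.4, 312.8, 57.4]
contact_force: [0.1, -0.3, -0.8]
ee_pos: [431.1, 313.3, 56.8]
contact_force: [-0.3, 0.2, 3.1]
t 8.6 pos [431.1 313.3  56.8] yawx 1.4128 zax [ 0.001  0.001 -1.   ] F [-0.3  0.2  3.1] T [-0.06 -0.04 -0.02] w -0.0 j6 [ 0.61  0.49  1.92 -0.    0.73  0.76]
```

```bash
python3 -m creep '[{"x":0,"y":0,"z":-0.2,"spin":0,"claw":-1},{"x":0,"y":0,"z":0,"spin":0,"claw":-1},{"x":0,"y":0,"z":0,"spin":0,"claw":-1},{"x":0,"y":0,"z":0,"spin":0,"claw":-1},{"x":0,"y":0,"z":0,"spin":0,"claw":-1},{"x":0,"y":0,"z":0,"spin":0,"claw":-1},{"x":0,"y":0,"z":0,"spin":0,"claw":-1},{"x":0,"y":0,"z":0,"spin":0,"claw":-1}]'
python3 -m creep '[{"x":0,"y":0,"z":0.4,"spin":0,"claw":-1},{"x":0,"y":0,"z":0.4,"spin":0,"claw":-1},{"x":0,"y":0,"z":0.25,"spin":0,"claw":-1},{"x":0,"y":0,"z":0,"spin":0,"claw":-1},{"x":0,"y":0,"z":0,"spin":0,"claw":1},{"x":0,"y":0,"z":0,"spin":0,"claw":1},{"x":0,"y":0,"z":0,"spin":0,"claw":1},{"x":0,"y":0,"z":0,"spin":0,"claw":1}]'
python3 -m creep '[{"x":0,"y":0,"z":0,"spin":0,"claw":1},{"x":0,"y":0,"z":0,"spin":0,"claw":1},{"x":0,"y":0,"z":0,"spin":0,"claw":1},{"x":0,"y":0,"z":0,"spin":0,"claw":1},{"x":0,"y":0,"z":0,"spin":0,"claw":1},{"x":0,"y":0,"z":0,"spin":0,"claw":1},{"x":0,"y":0,"z":0,"spin":0,"claw":1},{"x":0,"y":0,"z":0,"spin":0,"claw":1}]'
python3 -m creep '[{"x":0,"y":0,"z":0,"spin":0,"claw":1},{"x":0,"y":0,"z":0,"spin":0,"claw":1},{"x":0,"y":0,"z":0,"spin":0,"claw":1}]'
python3 -c "from h import *;st()"
```

```text
time_s: 9.27
ee_pos: [430.5, 312.8, 61.4]
eef_rot: [-0.0, 0.761, 0.649, -0.0]
contact_force: [-0.1, -0.7, -0.9]
width: 50.6
time_s: 9.93
ee_pos: [430.7, 313.1, 35.5]
eef_rot: [0.0, 0.761, 0.649, 0.0]
contact_force: [0.7, 0.1, -0.2]
width: 56.9
time_s: 10.6
ee_pos: [430.5, 312.9, 35.2]
eef_rot: [0.0, 0.761, 0.649, -0.0]
contact_force: [0.0, 0.5, 0.4]
width: 13.7
time_s: 10.85
ee_pos: [430.5, 312.9, 35.2]
eef_rot: [-0.0, 0.761, 0.649, 0.0]
contact_force: [-0.9, -0.8, 0.1]
width: 14.0
t 10.85 pos [430.5 312.9  35.2] yawx 1.4128 zax [ 0.  0. -1.] F [-0.9 -0.8  0.1] T [-0.05 -0.07  0.  ] w 14.0 j6 [0.61 0.53 1.93 0.   0.68 0.76]
```

```bash
python3 -m creep '[{"x":0,"y":0,"z":-0.3,"spin":0,"claw":1},{"x":0,"y":0,"z":-0.6,"spin":0,"claw":1},{"x":0,"y":0,"z":-0.8,"spin":0,"claw":1},{"x":0,"y":0,"z":-0.8,"spin":0,"claw":1},{"x":0,"y":0,"z":-0.8,"spin":0,"claw":1},{"x":0,"y":0,"z":-0.8,"spin":0,"claw":1},{"x":0,"y":0,"z":-0.8,"spin":0,"claw":1},{"x":0,"y":0,"z":-0.5,"spin":0,"claw":1}]'
python3 -m creep '[{"x":0,"y":0,"z":0,"spin":0,"claw":1},{"x":0,"y":0,"z":0,"spin":-0.9,"claw":1},{"x":0,"y":0,"z":0,"spin":-0.9,"claw":1},{"x":0,"y":0,"z":0,"spin":0,"claw":1},{"x":0,"y":0,"z":0,"spin":0,"claw":1}]'
python3 - <<'E'
from h import *
st();to(612,140,165,1.5567)
E
```

```text
time_s: 11.52
ee_pos: [431.0, 313.2, 172.7]
eef_rot: [0.0, 0.761, 0.649, 0.001]
contact_force: [0.9, 0.7, -1.5]
width: 13.9
time_s: 11.93
ee_pos: [430.0, 312.5, 169.5]
eef_rot: [-0.0, 0.713, 0.701, -0.001]
contact_force: [0.7, 0.7, -0.6]
width: 13.6
t 11.93 pos [430.  312.5 169.5] yawx 1.5547 zax [-0.001 -0.001 -1.   ] F [ 0.7  0.7 -0.6] T [-0.05 -0.06 -0.02] w 13.6 j6 [0.61 0.32 1.86 0.   0.97 0.62]
shift@cur [-6.783  7.39   0.18 ] shift@new [-6.798  7.377  0.18 ] spin -0.025
```

```bash
python3 -m creep '[{"x":-0.6,"y":0.6,"z":0,"spin":0,"claw":1},{"x":-0.9,"y":0.9,"z":0,"spin":0,"claw":1},{"x":-0.9,"y":0.9,"z":0.1,"spin":0,"claw":1},{"x":-0.9,"y":0.9,"z":0.1,"spin":0,"claw":1},{"x":-0.9,"y":0.9,"z":0.1,"spin":0,"claw":1},{"x":-0.9,"y":0.9,"z":0.1,"spin":0,"claw":1},{"x":-0.9,"y":0.9,"z":0.1,"spin":0,"claw":1},{"x":-0.9,"y":0.9,"z":0.1,"spin":0,"claw":1}]'
python3 -m creep '[{"x":-0.6,"y":0.4,"z":0,"spin":0,"claw":1},{"x":0,"y":0,"z":0,"spin":0,"claw":1},{"x":0,"y":0,"z":0,"spin":0,"claw":1},{"x":0,"y":0,"z":0,"spin":0,"claw":1}]'
python3 - <<'E'
from h import *
st();C,p,d=snap("wrist","w5");P=cloud(C,d);hsv=cv2.cvtColor(p,cv2.COLOR_RGB2HSV)
near=np.hypot(P[...,0]-612,P[...,1]-162)<45
b=(cv2.inRange(hsv,(12,100,60),(32,255,255))>0)&near
print('brass',rects(C,p,b,50,k=9),np.median(P[b],0))
m=(P[...,2]>53)&(P[...,2]<70)&(np.hypot(P[...,0]-612,P[...,1]-162)<60);print('pillar',rects(C,p,m,60))
print(proj(C,[612,162,50]))
E
```

```text
time_s: 12.6
ee_pos: [601.2, 136.6, 154.4]
eef_rot: [-0.0, 0.713, 0.701, -0.0]
contact_force: [0.9, 0.5, -1.0]
width: 13.7
time_s: 12.93
ee_pos: [609.5, 123.2, 154.6]
eef_rot: [-0.001, 0.712, 0.702, -0.0]
contact_force: [-0.6, 0.3, -0.2]
width: 14.0
t 12.93 pos [609.5 123.2 154.6] yawx 1.5557 zax [-0.001  0.    -1.   ] F [-0.6  0.3 -0.2] T [ 0.01 -0.01  0.03] w 14.0 j6 [0.18 0.46 1.67 0.   1.01 0.2 ]
brass ((589.1912841796875, -59.48809051513672), (19.410219192504883, 395.65447998046875), 89.13414764404297) [615.43684855 144.09337906 288.24289099]
pillar ((612.6539306640625, 162.40591430664062), (69.13792419433594, 70.20629119873047), 4.980208396911621)
[[322.81421938 151.48189311]]
```

View pics/w5.png

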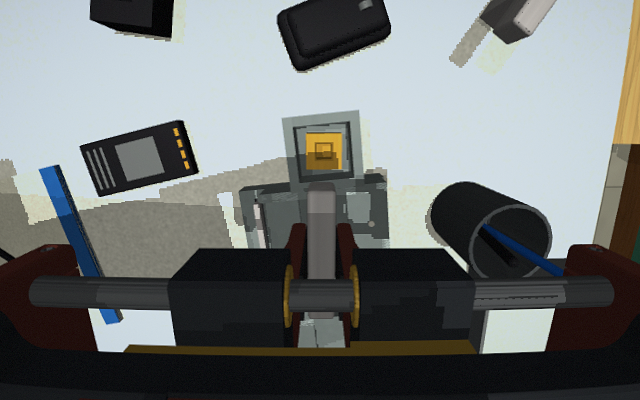

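The wrist view shows the brass at (325,150), and the held bar's front end at (321,186), straight in the jaws. I'll measure both.

Run:
```python
from h import *
C,p,d=load("w5");P=cloud(C,d);hsv=cv2.cvtColor(p,cv2.COLOR_RGB2HSV)
b=(cv2.inRange(hsv,(12,100,60),(32,255,255))>0)&(P[...,2]<60)&(np.hypot(P[...,0]-612,P[...,1]-162)<35)
print('brass',rects(C,p,b,50,k=9))
# hole contour (dark inside)
roi=hsv[120:180,295:355,2].astype(int); print(roi[20:44:2,16:44:2])
m=(P[...,2]>195)&(P[...,2]<215)&(P[...,1]>125)&(abs(P[...,0]-612)<20)
print('bar',np.median(P[m][:,2]),np.nanmax(P[m][:,1]),rects(C,p,m,204.4,k=1))
```

```text
brass ((612.2824096679688, 162.238525390625), (34.028045654296875, 34.42947006225586), 89.11653900146484)
[[214 213 215 215 215 215 215 215 214 215 215 215 214 213]
 [216 217 160 160 160 162 160 158 156 159 159 190 214 215]
 [215 218 126 194 186 187 189 187 190 195 114 187 215 214]
 [215 218 126 201 190 191 213 213 213 217 118 187 215 213]
 [214 218 127 198 190 190 216 214 214 219 119 189 214 215]
 [216 219 130 201 190 192 219 221 222 225 121 191 216 215]
 [139 143  92 115 109 109 133 122 124 129 105 124 135 217]
 [130 133  95 101  97  96 129 126 127 131 104 118 124 218]
 [128 132  99 105 102 100 118 123 115 118  98 119 124 219]
 [129 133  99  61  65  67  66  67  68  67  85 120 128 134]
 [127 132 107 110 114 116 114 110 113 111 110 118 127 122]
 [128 130 128 127 130 132 130 129 129 128 128 126 128 121]]
bar 203.64053773568247 159.40523787474302 ((606.6680908203125, 140.15411376953125), (32.707908630371094, 39.561275482177734), 20.65488052368164)
```

Run:
```python
from h import *
C,p,d=load("w5");P=cloud(C,d)
for v in (190,196,202,208):
    u=np.arange(295,350)[(P[v,295:350,2]>190)];q=plane(C,[[u.min(),v],[u.max(),v]],204.2);print(v,u.min(),u.max(),q.mean(0).round(1),np.ptp(q[:,0]).round(1))
v=np.arange(175,200);print([(int(a),round(float(P[a,321,1]),1),round(float(P[a,321,2]))) for a in v[::2]])
to(612.3,162,154.6,1.5557);
```

```text
190 308 335 [610.6 159.4 204.2] 12.6
196 307 336 [610.6 156.5 204.2] 13.6
202 307 336 [610.5 153.6 204.2] 13.6
208 307 336 [610.5 150.7 204.2] 13.7
[(175, 135.9, 30), (177, 135.8, 41), (179, 135.6, 50), (181, 135.4, 59), (183, 159.0, 186), (185, 158.8, 190), (187, 159.1, 196), (189, 159.0, 200), (191, 158.4, 202), (193, 157.8, 203), (195, 157.0, 204), (197, 156.2, 205), (199, 155.0, 204)]
shift@cur [1.538 0.095 0.009] shift@new [1.538 0.093 0.009] spin 0.012
```

```bash
python3 -m creep '[{"x":0.5,"y":0.02,"z":0,"spin":0,"claw":1},{"x":0.5,"y":0.02,"z":0.4,"spin":0,"claw":1},{"x":0.5,"y":0.01,"z":0.7,"spin":0,"claw":1},{"x":0.03,"y":0,"z":0.8,"spin":0,"claw":1},{"x":0,"y":0,"z":0.6,"spin":0,"claw":1},{"x":0,"y":0,"z":0.2,"spin":0,"claw":1},{"x":0,"y":0,"z":0,"spin":0,"claw":1},{"x":0,"y":0,"z":0,"spin":0,"claw":1}]'
python3 - <<'E'
from h import *
st();to(611.3,161.5,80,1.5557)
E
```

```text
time_s: 13.65
ee_pos: [612.0, 162.1, 87.7]
eef_rot: [-0.0, 0.712, 0.702, -0.0]
contact_force: [-0.3, 0.7, -1.2]
width: 13.7
t 13.65 pos [612.  162.1  87.7] yawx 1.5577 zax [-0.  0. -1.] F [-0.3  0.7 -1.2] T [-0.01 -0.04 -0.04] w 13.7 j6 [0.24 0.56 1.68 0.   0.9  0.25]
shift@cur [-0.023 -0.029  0.306] shift@new [-0.023 -0.029  0.306] spin 0.024
```

```bash
python3 -m creep '[{"x":-0.02,"y":-0.02,"z":0.25,"spin":0,"claw":1},{"x":0,"y":0,"z":0.2,"spin":0,"claw":1},{"x":0,"y":0,"z":0,"spin":0,"claw":1}]' | grep -E "pos|for|wid"
python3 -m creep '[{"x":0,"y":0,"z":0.15,"spin":0,"claw":1},{"x":0,"y":0,"z":0.1,"spin":0,"claw":1},{"x":0,"y":0,"z":0,"spin":0,"claw":1}]' | grep -E "pos|for|wid"
python3 -m creep '[{"x":0,"y":0,"z":0.1,"spin":0,"claw":1},{"x":0,"y":0,"z":0.1,"spin":0,"claw":1},{"x":0,"y":0,"z":0,"spin":0,"claw":1}]' | grep -E "pos|for|wid"
python3 -c "from h import *;st()"
```

```text
ee_pos: [611.3, 160.4, 76.0]
contact_force: [-0.8, 0.6, -1.6]
width: 13.6
ee_pos: [611.8, 160.8, 69.9]
contact_force: [0.2, 1.3, -1.7]
width: 13.9
ee_pos: [611.7, 160.8, 64.8]
contact_force: [1.2, 2.8, -3.7]
width: 14.0
t 14.4 pos [611.7 160.8  64.8] yawx 1.5567 zax [ 0.  0. -1.] F [ 1.2  2.8 -3.7] T [ 0.51 -0.3   0.04] w 14.0 j6 [0.24 0.6  1.69 0.   0.86 0.25]
```

```bash
python3 -m creep '[{"x":0.03,"y":0.02,"z":0.1,"spin":0,"claw":1},{"x":0,"y":0,"z":0.1,"spin":0,"claw":1},{"x":0,"y":0,"z":0,"spin":0,"claw":1}]' | grep -E "pos|for|wid"
python3 -m creep '[{"x":0,"y":0,"z":0.08,"spin":0,"claw":1},{"x":0,"y":0,"z":0.05,"spin":0,"claw":1},{"x":0,"y":0,"z":0,"spin":0,"claw":1}]' | grep -E "pos|for|wid"
python3 -c "from h import *;st()"
```

```text
ee_pos: [611.8, 161.0, 59.5]
contact_force: [0.2, -0.0, -1.5]
width: 14.0
ee_pos: [612.0, 161.1, 57.2]
contact_force: [-0.2, 0.5, 1.1]
width: 13.7
t 14.9 pos [612.  161.1  57.2] yawx 1.5568 zax [-0. -0. -1.] F [-0.2  0.5  1.1] T [-0.18  0.12  0.04] w 13.7 j6 [ 0.24  0.61  1.69 -0.    0.85  0.25]
```

```bash
python3 -m creep '[{"x":0,"y":0,"z":0,"spin":0.5,"claw":1},{"x":0,"y":0,"z":0,"spin":0.8,"claw":1},{"x":0,"y":0,"z":0,"spin":0.8,"claw":1},{"x":0,"y":0,"z":0,"spin":0.8,"claw":1},{"x":0,"y":0,"z":0,"spin":0.8,"claw":1},{"x":0,"y":0,"z":0,"spin":0.8,"claw":1},{"x":0,"y":0,"z":0,"spin":0.5,"claw":1},{"x":0,"y":0,"z":0,"spin":0,"claw":1}]'|grep -E "pos|for|wid"
python3 -c "from h import *;st()"
python3 -m creep '[{"x":0,"y":0,"z":0,"spin":0.5,"claw":1},{"x":0,"y":0,"z":0,"spin":0.8,"claw":1},{"x":0,"y":0,"z":0,"spin":0.8,"claw":1},{"x":0,"y":0,"z":0,"spin":0.8,"claw":1},{"x":0,"y":0,"z":0,"spin":0.8,"claw":1},{"x":0,"y":0,"z":0,"spin":0.8,"claw":1},{"x":0,"y":0,"z":0,"spin":0.5,"claw":1},{"x":0,"y":0,"z":0,"spin":0,"claw":1}]'|grep -E "pos|for|wid"
python3 -c "from h import *;st()"
python3 -m creep '[{"x":0,"y":0,"z":0,"spin":0.5,"claw":1},{"x":0,"y":0,"z":0,"spin":0.8,"claw":1},{"x":0,"y":0,"z":0,"spin":0.8,"claw":1},{"x":0,"y":0,"z":0,"spin":0.8,"claw":1},{"x":0,"y":0,"z":0,"spin":0.8,"claw":1},{"x":0,"y":0,"z":0,"spin":0.8,"claw":1},{"x":0,"y":0,"z":0,"spin":0.5,"claw":1},{"x":0,"y":0,"z":0,"spin":0,"claw":1}]'|grep -E "pos|for|wid"
python3 -c "from h import *;st()"
```

```text
ee_pos: [612.6, 161.3, 57.2]
contact_force: [1.0, 0.5, 1.1]
width: 13.8
t 15.57 pos [612.6 161.3  57.2] yawx 1.1555 zax [ 0.001  0.    -1.   ] F [1.  0.5 1.1] T [ 0.   -0.21  0.05] w 13.8 j6 [ 0.24  0.61  1.69 -0.    0.85  0.65]
ee_pos: [612.9, 161.2, 57.2]
contact_force: [0.9, -1.0, 0.7]
width: 13.6
t 16.23 pos [612.9 161.2  57.2] yawx 0.7568 zax [ 0.001 -0.    -1.   ] F [ 0.9 -1.   0.7] T [-0.24 -0.38  0.02] w 13.6 j6 [ 0.24  0.61  1.69 -0.    0.84  1.05]
ee_pos: [612.9, 161.0, 57.2]
contact_force: [2.8, -2.4, 1.1]
width: 13.9
t 16.9 pos [612.9 161.   57.2] yawx 0.3578 zax [ 0.001 -0.    -1.   ] F [ 2.8 -2.4  1.1] T [-0.54 -0.49  0.04] w 13.9 j6 [ 0.24  0.61  1.69 -0.    0.84  1.45]
```

```bash
for k in 1; do python3 -m creep '[{"x":0,"y":0,"z":0,"spin":0.8,"claw":1},{"x":0,"y":0,"z":0,"spin":0.8,"claw":1},{"x":0,"y":0,"z":0,"spin":0,"claw":1}]' >/dev/null
python3 -c "from h import *;st()"
python3 -m creep '[{"x":0,"y":0,"z":0,"spin":0.5,"claw":1},{"x":0,"y":0,"z":0,"spin":0.5,"claw":1},{"x":0,"y":0,"z":0,"spin":0,"claw":1}]' >/dev/null
python3 -c "from h import *;st()"
python3 -m creep '[{"x":0,"y":0,"z":0,"spin":0.4,"claw":1},{"x":0,"y":0,"z":0,"spin":0,"claw":1}]' >/dev/null
python3 -c "from h import *;st()"
done
```

```text
t 17.15 pos [612.9 160.9  57.2] yawx 0.2296 zax [ 0.001 -0.    -1.   ] F [ 3.1 -2.6  0.6] T [-0.68 -0.73  0.03] w 14.0 j6 [ 0.24  0.61  1.69 -0.    0.84  1.58]
t 17.4 pos [612.9 160.9  57.2] yawx 0.1513 zax [ 0.001 -0.    -1.   ] F [ 2.9 -3.1  0.7] T [-0.84 -0.79 -0.01] w 13.5 j6 [ 0.24  0.61  1.69 -0.    0.84  1.66]
t 17.57 pos [612.9 160.8  57.2] yawx 0.1198 zax [ 0.001 -0.001 -1.   ] F [ 2.9 -4.6  1.2] T [-0.81 -0.78  0.08] w 13.9 j6 [ 0.24  0.61  1.69 -0.    0.84  1.69]
```

```bash
python3 -m creep '[{"x":0,"y":0,"z":0,"spin":0.5,"claw":1},{"x":0,"y":0,"z":0,"spin":0,"claw":1},{"x":0,"y":0,"z":0,"spin":0,"claw":1}]' >/dev/null
python3 -c "from h import *;st()"
python3 -m creep '[{"x":0,"y":0,"z":0,"spin":0.5,"claw":1},{"x":0,"y":0,"z":0,"spin":0,"claw":1},{"x":0,"y":0,"z":0,"spin":0,"claw":1}]' >/dev/null
python3 -c "from h import *;st();C,p,d=snap('top','t6');cv2.imwrite('pics/t6c.png',cv2.resize(p[160:240,250:370],None,fx=5,fy=5,interpolation=2)[:,:,::-1])"
```

```text
t 17.82 pos [612.9 160.8  57.2] yawx 0.0819 zax [ 0.001 -0.001 -1.   ] F [ 2.8 -3.4  0.8] T [-0.88 -0.75  0.23] w 13.8 j6 [ 0.24  0.61  1.69 -0.    0.84  1.73]
t 18.07 pos [612.8 160.9  57.2] yawx 0.0419 zax [ 0.001 -0.001 -1.   ] F [ 3.4 -4.1  0.7] T [-0.98 -0.73  0.52] w 13.5 j6 [ 0.24  0.61  1.69 -0.    0.85  1.77]
```

View pics/t6c.png

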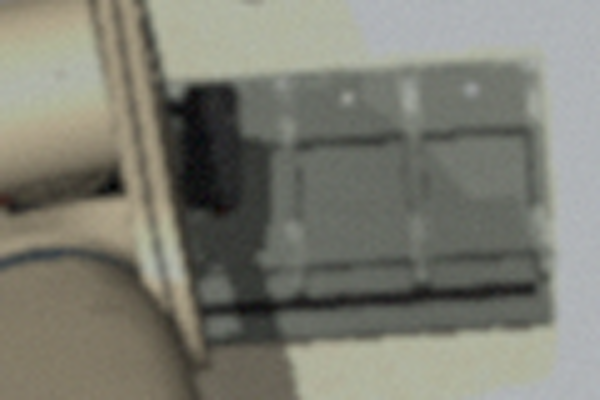

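The bar has sunk (a dark slit is visible at (370,300) in the crop), and the torque shows the lock at its stop. I'll release the key and go to pack0.

```bash
python3 -m creep '[{"x":0,"y":0,"z":0,"spin":-0.6,"claw":1},{"x":0,"y":0,"z":0,"spin":0,"claw":1},{"x":0,"y":0,"z":0,"spin":0,"claw":-1},{"x":0,"y":0,"z":0,"spin":0,"claw":-1},{"x":0,"y":0,"z":0,"spin":0,"claw":-1},{"x":0,"y":0,"z":0,"spin":0,"claw":-1},{"x":0,"y":0,"z":0,"spin":0,"claw":-1},{"x":0,"y":0,"z":0,"spin":0,"claw":-1}]'
python3 -c "from h import *;st()"
python3 -m creep '[{"x":0,"y":0,"z":-0.3,"spin":0,"claw":-1},{"x":0,"y":0,"z":-0.7,"spin":0,"claw":-1},{"x":0,"y":0,"z":-1,"spin":0,"claw":-1},{"x":0,"y":0,"z":-1,"spin":0,"claw":-1},{"x":-0.8,"y":0,"z":-1,"spin":0,"claw":-1},{"x":-1,"y":0,"z":-0.5,"spin":0,"claw":-1},{"x":-1,"y":0,"z":0,"spin":-0.75,"claw":-1},{"x":-1,"y":0,"z":0,"spin":-0.75,"claw":-1}]'
python3 -m creep '[{"x":-1,"y":0,"z":0,"spin":0,"claw":-1},{"x":0,"y":0,"z":0,"spin":0,"claw":-1},{"x":0,"y":0,"z":0,"spin":0,"claw":-1}]'
python3 -c "from h import *;st();to(370,154,150,.204);snap('wrist','w7')"
```

```text
time_s: 18.78
ee_pos: [611.8, 161.5, 56.8]
eef_rot: [-0.0, 0.999, 0.043, -0.0]
contact_force: [-0.8, 0.6, -0.0]
width: 50.7
t 18.78 pos [611.8 161.5  56.8] yawx 0.0853 zax [-0.001  0.    -1.   ] F [-0.8  0.6 -0. ] T [ 0.05  0.01 -0.03] w 50.7 j6 [0.24 0.61 1.69 0.   0.85 1.72]
time_s: 19.45
ee_pos: [517.4, 152.0, 171.2]
eef_rot: [-0.0, 0.995, 0.104, 0.001]
contact_force: [-0.6, -0.2, -0.1]
width: 87.6
time_s: 19.7
ee_pos: [492.6, 146.7, 170.3]
eef_rot: [-0.0, 0.995, 0.102, 0.0]
contact_force: [0.4, 0.3, -0.3]
width: 87.6
t 19.7 pos [492.6 146.7 170.3] yawx 0.2049 zax [ 0.001  0.    -1.   ] F [ 0.4  0.3 -0.3] T [ 0.04 -0.05 -0.04] w 87.6 j6 [0.27 0.29 1.89 0.   0.95 1.63]
shift@cur [-4.743 -1.285  0.811] shift@new [-4.745 -1.28   0.811] spin 0.012
```

View pics/w7.png

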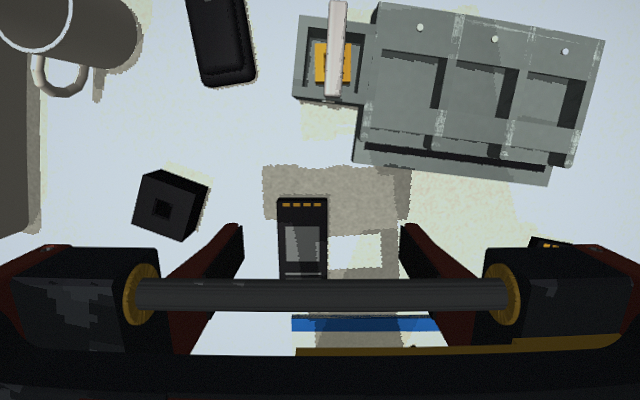

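The wrist view shows the dock with the bar down, the key standing in the lock at (335,50), the empty stand at (171,205), pack0's contact end at (303,203) and pack1's tip at (545,242).

Run:
```python
from h import *
C,p,d=load("w7");P=cloud(C,d);hsv=cv2.cvtColor(p,cv2.COLOR_RGB2HSV)
V=hsv[...,2]
m=(P[...,2]>34)&(P[...,2]<46)&(np.hypot(P[...,0]-431,P[...,1]-312)<48)
print('stand',rects(C,p,m,40))
m=(P[...,2]>8)&(P[...,2]<24)&(np.hypot(P[...,0]-430,P[...,1]-156)<70)
print('pack0',rects(C,p,m,16,k=1), 'front mid', )
# dock: surfaces
near=(np.abs(P[...,0]-606)<110)&(P[...,1]<118)&(P[...,1]>-130)
m=near&(P[...,2]>48)&(P[...,2]<58);q=P[m];print('roof z',np.median(q[:,2]),rects(C,p,m,52,k=1))
m=near&(P[...,2]>20)&(P[...,2]<60);m[:,:345]=0;print('all',rects(C,p,m,26,k=3))
# brass contacts
for t,(u0,u1,v0,v1) in dict(p0=(270,335,190,220),p1=(525,580,225,260)).items():
    b=cv2.inRange(hsv[v0:v1,u0:u1],(12,90,60),(32,255,255));n,l,s,c=cv2.connectedComponentsWithStats(b)
    cc=c[1:][s[1:,4]>4]+[u0,v0];print(t,plane(C,cc,16).round(1).tolist())
# key bar
m=(P[...,2]>98)&(P[...,2]<116)&(np.hypot(P[...,0]-612,P[...,1]-162)<50);print('key',np.median(P[m][:,2]),rects(C,p,m,107,k=1))
# bar slit: dark pixels within sill
m=near&(V<60)&(P[...,2]<40)&(P[...,0]<575);print('slit',rects(C,p,m,26,k=3))
```

```text
stand ((432.0186462402344, 312.2166442871094), (62.203834533691406, 63.29114532470703), 79.77570343017578)
pack0 ((417.69427490234375, 155.44186401367188), (100.78523254394531, 59.06636047363281), 11.763209342956543) front mid
roof z 51.386606631155786 ((619.5173950195312, 12.86151123046875), (127.53304290771484, 220.9293975830078), 4.776089668273926)
all ((612.5615844726562, 2.3653793334960938), (161.84703063964844, 245.91171264648438), 4.954650402069092)
p0 [[456.8, 182.7, 16.0], [459.2, 170.7, 16.0], [462.1, 158.9, 16.0], [464.6, 147.3, 16.0]]
p1 [[470.3, -139.8, 16.0], [471.4, -152.0, 16.0]]
key 106.34050083993009 ((611.5176391601562, 162.35662841796875), (69.8174819946289, 14.129266738891602), 8.016121864318848)
slit ((558.1920776367188, 9.327079772949219), (23.960683822631836, 204.75381469726562), 5.192799091339111)
```

Run:
```python
from h import *
a=to(384.7,148.8,40,.2047);to(384.7,148.8,-25,.2047,frm=a)
```

```text
shift@cur [-4.261 -0.961  5.213] shift@new [-4.261 -0.961  5.213] spin 0.001
shift@cur [0.  0.  2.6] shift@new [0.  0.  2.6] spin -0.0
```

```bash
python3 -m creep '[{"x":-0.7,"y":-0.2,"z":0.3,"spin":0,"claw":-1},{"x":-0.9,"y":-0.2,"z":0.7,"spin":0,"claw":-1},{"x":-0.9,"y":-0.2,"z":0.8,"spin":0,"claw":-1},{"x":-0.9,"y":-0.2,"z":0.9,"spin":0,"claw":-1},{"x":-0.86,"y":-0.16,"z":0.9,"spin":0,"claw":-1},{"x":0,"y":0,"z":0.8,"spin":0,"claw":-1},{"x":0,"y":0,"z":0.8,"spin":0,"claw":-1},{"x":0,"y":0,"z":0,"spin":0,"claw":-1}]'
python3 -m creep '[{"x":0,"y":0,"z":0,"spin":0,"claw":-1},{"x":0,"y":0,"z":0,"spin":0,"claw":-1}]'
python3 -c "from h import *;st();to(384.7,148.8,-25,.2047)"
```

```text
time_s: 20.42
ee_pos: [383.4, 148.3, 37.0]
eef_rot: [0.0, 0.995, 0.102, -0.002]
contact_force: [-0.3, -0.5, -0.3]
width: 88.0
time_s: 20.58
ee_pos: [385.4, 149.0, 40.0]
eef_rot: [-0.0, 0.995, 0.102, 0.001]
contact_force: [1.0, 0.2, 1.0]
width: 87.5
t 20.58 pos [385.4 149.   40. ] yawx 0.2046 zax [ 0.001  0.    -1.   ] F [1.  0.2 1. ] T [0.03 0.02 0.01] w 87.5 j6 [0.34 0.4  2.18 0.   0.56 1.71]
shift@cur [-0.03   0.     2.599] shift@new [-0.03   0.     2.599] spin -0.002
```

```bash
python3 -m creep '[{"x":0,"y":0,"z":0.6,"spin":0,"claw":-1},{"x":0,"y":0,"z":0.6,"spin":0,"claw":-1},{"x":0,"y":0,"z":0.6,"spin":0,"claw":-1},{"x":0,"y":0,"z":0.5,"spin":0,"claw":-1},{"x":0,"y":0,"z":0.3,"spin":0,"claw":-1},{"x":0,"y":0,"z":0,"spin":0,"claw":-1},{"x":0,"y":0,"z":0,"spin":0,"claw":-1}]'
python3 -m creep '[{"x":0,"y":0,"z":0,"spin":0,"claw":1},{"x":0,"y":0,"z":0,"spin":0,"claw":1},{"x":0,"y":0,"z":0,"spin":0,"claw":1},{"x":0,"y":0,"z":0,"spin":0,"claw":1},{"x":0,"y":0,"z":0,"spin":0,"claw":1},{"x":0,"y":0,"z":0,"spin":0,"claw":1},{"x":0,"y":0,"z":0,"spin":0,"claw":1},{"x":0,"y":0,"z":0,"spin":0,"claw":1}]'
python3 -c "from h import *;st()"
```

```text
time_s: 21.17
ee_pos: [384.7, 148.7, -25.1]
eef_rot: [-0.0, 0.995, 0.102, 0.0]
contact_force: [0.3, -0.7, 0.2]
width: 88.0
time_s: 21.83
ee_pos: [384.2, 148.6, -25.2]
eef_rot: [-0.0, 0.995, 0.102, 0.0]
contact_force: [-0.4, -1.2, 6.5]
width: 60.0
t 21.83 pos [384.2 148.6 -25.2] yawx 0.2048 zax [ 0.  0. -1.] F [-0.4 -1.2  6.5] T [-0.32  0.11  0.  ] w 60.0 j6 [ 0.34  0.56  2.19 -0.    0.39  1.71]
```

```bash
python3 -m creep '[{"x":0,"y":0,"z":-0.2,"spin":0,"claw":1},{"x":0,"y":0,"z":-0.4,"spin":0,"claw":1},{"x":0,"y":0,"z":-0.5,"spin":0,"claw":1},{"x":0,"y":0,"z":-0.6,"spin":0,"claw":1},{"x":0,"y":0,"z":-0.6,"spin":0,"claw":1},{"x":0,"y":0,"z":-0.4,"spin":0.75,"claw":1},{"x":0,"y":0,"z":0,"spin":0.75,"claw":1},{"x":0,"y":0,"z":0,"spin":0,"claw":1}]'
python3 -m creep '[{"x":0,"y":0,"z":0,"spin":0,"claw":1},{"x":0,"y":0,"z":0,"spin":0,"claw":1}]'
python3 -c "from h import *;st();to(450,-0.5,45,.085)"
```

```text
time_s: 22.5
ee_pos: [384.3, 148.7, 43.1]
eef_rot: [-0.0, 0.999, 0.041, 0.001]
contact_force: [0.0, -0.7, -2.7]
width: 59.8
time_s: 22.67
ee_pos: [383.7, 148.4, 42.0]
eef_rot: [0.0, 0.999, 0.043, -0.0]
contact_force: [0.7, -0.4, -2.5]
width: 60.3
t 22.67 pos [383.7 148.4  42. ] yawx 0.0865 zax [-0.001 -0.    -1.   ] F [ 0.7 -0.4 -2.5] T [-0.03  0.1  -0.06] w 60.3 j6 [0.34 0.4  2.18 0.   0.56 1.82]
shift@cur [ 2.129  6.165 -0.122] shift@new [ 2.138  6.161 -0.122] spin 0.019
```

```bash
python3 -m creep '[{"x":0.2,"y":0.5,"z":0,"spin":0,"claw":1},{"x":0.3,"y":0.8,"z":0,"spin":0,"claw":1},{"x":0.3,"y":0.9,"z":0,"spin":0,"claw":1},{"x":0.3,"y":0.9,"z":0,"spin":0,"claw":1},{"x":0.3,"y":0.9,"z":-0.1,"spin":0,"claw":1},{"x":0.3,"y":0.9,"z":0,"spin":0,"claw":1},{"x":0.3,"y":0.8,"z":0,"spin":0,"claw":1},{"x":0.1,"y":0.46,"z":0,"spin":0,"claw":1}]'
python3 -m creep '[{"x":0,"y":0,"z":0,"spin":0,"claw":1},{"x":0,"y":0,"z":0,"spin":0,"claw":1},{"x":0,"y":0,"z":0,"spin":0,"claw":1}]'
python3 -c "from h import *;st();snap('wrist','w8')"
```

```text
time_s: 23.33
ee_pos: [450.4, -2.2, 44.2]
eef_rot: [0.0, 0.999, 0.042, 0.0]
contact_force: [0.7, 0.2, -3.1]
width: 59.6
time_s: 23.58
ee_pos: [448.5, -0.0, 44.1]
eef_rot: [-0.0, 0.999, 0.043, -0.001]
contact_force: [-0.8, -0.2, -2.6]
width: 60.3
t 23.58 pos [448.5  -0.   44.1] yawx 0.0852 zax [-0.001  0.    -1.   ] F [-0.8 -0.2 -2.6] T [0.01 0.04 0.01] w 60.3 j6 [-0.03  0.43  2.1   0.    0.61  1.46]
```

View pics/w8.png

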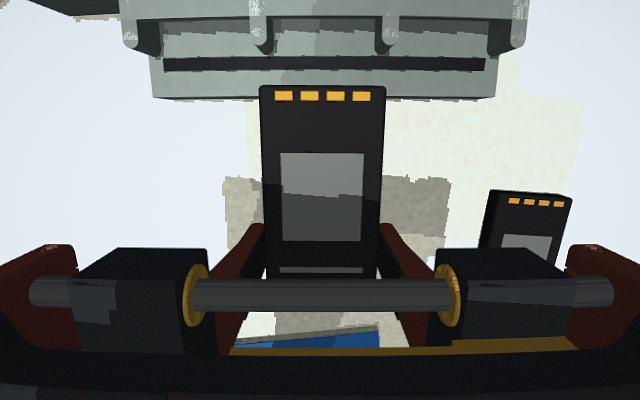

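The view shows the held pack's contacts at (323,96), with the sill slit running (163..485, 63) ahead of it and the bay dividers at (258,45) and (390,45). Pack1's contact end is at (535,203).

Run:
```python
from h import *
C,p,d=load("w8");P=cloud(C,d);hsv=cv2.cvtColor(p,cv2.COLOR_RGB2HSV);V=hsv[...,2].astype(int)
roi=V[52:78,150:500]; m=(roi<75);n,l,s,c=cv2.connectedComponentsWithStats(m.astype(np.uint8));i=1+s[1:,4].argmax();print('slit stats',s[i],c[i])
v,u=np.nonzero(l==i)
lo=u.min()+150;hi=u.max()+150
E=[]
for uu in (lo+1,hi-1):
    vv=v[np.abs(u+150-uu)<3].mean()+52;E.append(plane(C,[[uu,vv]],26)[0])
E=np.array(E);print('slit ends',E.round(1),'len',np.linalg.norm(E[0]-E[1]),'mid',E.mean(0).round(1))
dv=E[0]-E[1];yaw=np.arctan2(-dv[0],dv[1]);print('yaw',yaw)
# line fit along slit
cols=[(x+150,v[u==x].mean()+52) for x in range(u.min()+5,u.max()-5,4)];Q=plane(C,cols,26);f=np.polyfit(Q[:,1],Q[:,0],1);print('yaw fit',-np.arctan(f[0]))
b=cv2.inRange(hsv[80:110,255:395],(12,90,60),(32,255,255));n,l2,s2,c2=cv2.connectedComponentsWithStats(b);cc=c2[1:][s2[1:,4]>20]+[255,80]
print('contacts',plane(C,cc,85).round(1).tolist(),plane(C,cc,85).mean(0))
b=cv2.inRange(hsv[190:215,500:575],(12,90,60),(32,255,255));n,l2,s2,c2=cv2.connectedComponentsWithStats(b);cc=c2[1:][s2[1:,4]>6]+[500,190]
print('p1 contacts',plane(C,cc,16).round(1).tolist())
m=(P[...,2]>60)&(P[...,2]<100)&(P[...,0]>455)&(P[...,0]<560)&(abs(P[...,1])<50);print('held z',np.median(P[m][:,2]))
for vv in (100,130,160,200):
    uu=np.nonzero(m[vv])[0];print(vv,uu.min(),uu.max(),plane(C,[[uu.min()-.5,vv],[uu.max()+.5,vv]],np.nanmedian(P[vv][m[vv]][:,2])).round(1).tolist())
m=(P[...,2]>47)&(P[...,2]<56)&(P[...,0]>540)&(P[...,0]<640)
for vv in (8,15,25,30,35): print(vv,''.join('#' if x else '.' for x in m[vv,110:540:4]))
```

```text
slit stats [  13    3  323   17 4262] [175.04856875  11.04622243]
slit ends [[542.2 110.4  26. ]
 [560.1 -93.7  26. ]] len 204.8317958812605 mid [551.1   8.3  26. ]
yaw 0.08780060185318331
yaw fit 0.08650815620698071
contacts [[524.9, 25.5, 85.0], [525.9, 13.6, 85.0], [526.7, 1.6, 85.0], [527.7, -10.4, 85.0]] [526.28586601   7.59057378  85.        ]
p1 contacts [[470.2, -140.6, 16.0], [470.5, -152.5, 16.0], [470.7, -164.6, 16.0], [470.9, -176.6, 16.0]]
held z 84.65057614960728
100 259 385 [[521.8, 36.8, 84.7], [526.8, -22.0, 84.7]]
130 260 383 [[508.1, 35.9, 84.4], [513.1, -22.9, 84.4]]
160 261 382 [[493.9, 34.7, 84.8], [498.9, -24.2, 84.8]]
200 263 380 [[473.9, 33.0, 84.8], [478.9, -25.8, 84.8]]
8 ...######################################################################################################...
15 ...######################################################################################################...
25 ...#####...........................#####............................#####...........................#####...
30 ...#####...........................#####............................#####...........................#####...
35 ....#####..........................#####............................####............................####....
```

```bash
python3 -m creep '[{"x":0,"y":0.05,"z":0.4,"spin":-0.09,"claw":1},{"x":0,"y":0,"z":0.5,"spin":0,"claw":1},{"x":0,"y":0,"z":0.5,"spin":0,"claw":1},{"x":0,"y":0,"z":0.2,"spin":0,"claw":1},{"x":0,"y":0,"z":0,"spin":0,"claw":1},{"x":0,"y":0,"z":0,"spin":0,"claw":1}]'
python3 -m creep '[{"x":0.3,"y":0,"z":0,"spin":0,"claw":1},{"x":0.4,"y":0,"z":0,"spin":0,"claw":1},{"x":0.4,"y":0,"z":0,"spin":0,"claw":1},{"x":0.3,"y":0,"z":0,"spin":0,"claw":1},{"x":0.2,"y":0,"z":0,"spin":0,"claw":1},{"x":0,"y":0,"z":0,"spin":0,"claw":1},{"x":0,"y":0,"z":0,"spin":0,"claw":1}]'
python3 -c "from h import *;st()"
```

```text
time_s: 24.13
ee_pos: [449.0, -1.3, 4.0]
eef_rot: [-0.0, 0.999, 0.046, -0.001]
contact_force: [-0.7, -0.6, -2.7]
width: 60.1
time_s: 24.72
ee_pos: [489.5, 2.0, 4.4]
eef_rot: [0.0, 0.999, 0.046, -0.0]
contact_force: [0.0, 0.1, -3.5]
width: 59.6
t 24.72 pos [489.5   2.    4.4] yawx 0.0921 zax [-0. -0. -1.] F [ 0.   0.1 -3.5] T [-0.    0.1   0.02] w 59.6 j6 [-0.02  0.55  2.02 -0.    0.57  1.46]
```

```bash
python3 -m creep '[{"x":0.3,"y":0,"z":0,"spin":0,"claw":1},{"x":0.4,"y":0,"z":0,"spin":0,"claw":1},{"x":0.4,"y":0,"z":0,"spin":0,"claw":1},{"x":0,"y":0,"z":0,"spin":0,"claw":1}]'
python3 -m creep '[{"x":0.3,"y":0,"z":0,"spin":0,"claw":1},{"x":0.3,"y":0,"z":0,"spin":0,"claw":1},{"x":0.3,"y":0.01,"z":0,"spin":0,"claw":1},{"x":0,"y":0,"z":0,"spin":0,"claw":1},{"x":0,"y":0,"z":0,"spin":0,"claw":1}]'
python3 -c "from h import *;st()"
```

```text
time_s: 25.05
ee_pos: [520.2, 4.6, 4.9]
eef_rot: [0.0, 0.999, 0.046, 0.002]
contact_force: [1.1, -0.1, -3.3]
width: 59.5
time_s: 25.47
ee_pos: [539.6, 6.3, 4.4]
eef_rot: [0.0, 0.999, 0.046, 0.0]
contact_force: [0.2, 1.0, -3.1]
width: 59.4
t 25.47 pos [539.6   6.3   4.4] yawx 0.0921 zax [ 0. -0. -1.] F [ 0.2  1.  -3.1] T [ 0.01  0.12 -0.01] w 59.4 j6 [-0.01  0.59  1.91 -0.    0.63  1.47]
```

```bash
python3 -m creep '[{"x":0,"y":0,"z":0.07,"spin":0,"claw":1},{"x":0,"y":0,"z":0.05,"spin":0,"claw":1},{"x":0,"y":0,"z":0,"spin":0,"claw":1},{"x":0,"y":0,"z":0,"spin":0,"claw":-1},{"x":0,"y":0,"z":0,"spin":0,"claw":-1},{"x":0,"y":0,"z":0,"spin":0,"claw":-1},{"x":0,"y":0,"z":0,"spin":0,"claw":-1},{"x":0,"y":0,"z":0,"spin":0,"claw":-1}]'
python3 -m creep '[{"x":-0.3,"y":0,"z":-0.03,"spin":0,"claw":-1},{"x":-0.5,"y":0,"z":0,"spin":0,"claw":-1},{"x":-0.5,"y":0,"z":0,"spin":0,"claw":-1},{"x":-0.5,"y":0,"z":0,"spin":0,"claw":-1},{"x":-0.5,"y":0,"z":0,"spin":0,"claw":-1},{"x":-0.3,"y":0,"z":0,"spin":0,"claw":-1},{"x":0,"y":0,"z":0,"spin":0,"claw":-1},{"x":0,"y":0,"z":0,"spin":0,"claw":1}]'
python3 -m creep '[{"x":0,"y":0,"z":0,"spin":0,"claw":1},{"x":0,"y":0,"z":0,"spin":0,"claw":1},{"x":0,"y":0,"z":0,"spin":0,"claw":1},{"x":0,"y":0,"z":0,"spin":0,"claw":1},{"x":0,"y":0,"z":0,"spin":0,"claw":1},{"x":0,"y":0,"z":0,"spin":0,"claw":1},{"x":0,"y":0,"z":0,"spin":0,"claw":1},{"x":0,"y":0,"z":0,"spin":0,"claw":1}]'
python3 - <<'E'
from h import *
st();C,p,d=snap('wrist','w9');P=cloud(C,d)
th=.0865
for dx in (-62,-70):  # target push positions
    print(dx,np.round([615.9+dx*np.cos(th),13.9+dx*np.sin(th)],1))
to(615.9-80*np.cos(th),13.9-80*np.sin(th),1.5,th)
E
```

```text
time_s: 26.13
ee_pos: [539.3, 6.3, 1.6]
eef_rot: [0.0, 0.999, 0.046, 0.0]
contact_force: [-0.1, 0.1, 0.7]
width: 86.8
time_s: 26.8
ee_pos: [474.5, 0.3, 2.4]
eef_rot: [0.0, 0.999, 0.046, 0.0]
contact_force: [0.4, 0.2, 0.7]
width: 83.9
time_s: 27.47
ee_pos: [474.4, 0.3, 2.2]
eef_rot: [0.0, 0.999, 0.046, -0.0]
contact_force: [-0.5, 0.1, -0.6]
width: 31.1
t 27.47 pos [4.744e+02 3.000e-01 2.200e+00] yawx 0.092 zax [-0. -0. -1.] F [-0.5  0.1 -0.6] T [-0.01 -0.03  0.02] w 31.1 j6 [-0.02  0.54  2.06 -0.    0.54  1.45]
-62 [554.1   8.5]
-70 [546.2   7.9]
shift@cur [ 2.486 -0.038  0.027] shift@new [ 2.486 -0.051  0.027] spin 0.069
```

View pics/w9.png

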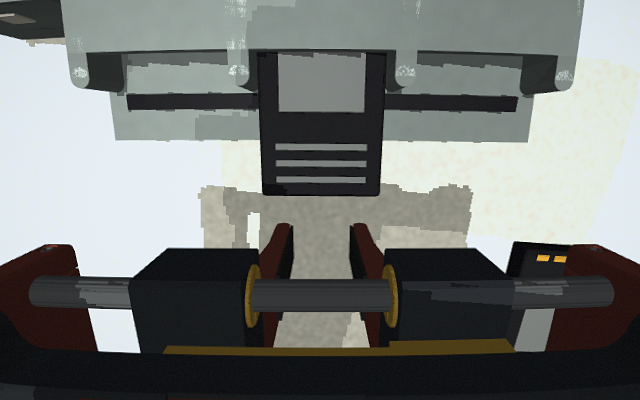

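The pack sits straight in bay1, its rear edge at (320,190), and the fingers are still closing behind it. Push next.

```bash
python3 -m creep '[{"x":0,"y":0,"z":0,"spin":0,"claw":1},{"x":0,"y":0,"z":0,"spin":0,"claw":1},{"x":0,"y":0,"z":0,"spin":0.07,"claw":1},{"x":0,"y":0,"z":0,"spin":0,"claw":1},{"x":0,"y":0,"z":0,"spin":0,"claw":1},{"x":0.3,"y":0,"z":0,"spin":0,"claw":1},{"x":0.3,"y":-0.02,"z":0,"spin":0,"claw":1},{"x":0.2,"y":0,"z":0,"spin":0,"claw":1}]'
python3 -m creep '[{"x":0.3,"y":0,"z":0,"spin":0,"claw":1},{"x":0.3,"y":0,"z":0,"spin":0,"claw":1},{"x":0.3,"y":0,"z":0,"spin":0,"claw":1},{"x":0.3,"y":0,"z":0,"spin":0,"claw":1},{"x":0.2,"y":0,"z":0,"spin":0,"claw":1},{"x":0.2,"y":0,"z":0,"spin":0,"claw":1},{"x":0.1,"y":0,"z":0,"spin":0,"claw":1},{"x":0,"y":0,"z":0,"spin":0,"claw":1}]'
python3 -c "from h import *;st();th=.0865;to(615.9-70*np.cos(th),13.9-70*np.sin(th),1.5,th)"
```

```text
time_s: 28.18
ee_pos: [495.5, 2.7, 2.3]
eef_rot: [0.0, 0.999, 0.043, 0.0]
contact_force: [-2.9, -0.6, 1.9]
width: 0.5
time_s: 28.85
ee_pos: [537.6, 6.3, 2.3]
eef_rot: [0.0, 0.999, 0.043, 0.001]
contact_force: [0.8, 0.3, -0.7]
width: 0.5
t 28.85 pos [537.6   6.3   2.3] yawx 0.0864 zax [ 0.001  0.    -1.   ] F [ 0.8  0.3 -0.7] T [0.06 0.03 0.04] w 0.5 j6 [-0.01  0.6   1.92  0.    0.63  1.47]
shift@cur [ 0.347 -0.034  0.03 ] shift@new [ 0.347 -0.034  0.03 ] spin -0.001
```

```bash
python3 -m creep '[{"x":0.1,"y":0,"z":0,"spin":0,"claw":1},{"x":0.1,"y":0,"z":0,"spin":0,"claw":1},{"x":0.08,"y":0,"z":0,"spin":0,"claw":1}]'|grep -E "pos|for"
python3 -m creep '[{"x":0.06,"y":0,"z":0,"spin":0,"claw":1},{"x":0,"y":0,"z":0,"spin":0,"claw":1}]'|grep -E "pos|for"
python3 -m creep '[{"x":0.06,"y":0,"z":0,"spin":0,"claw":1},{"x":0,"y":0,"z":0,"spin":0,"claw":1}]'|grep -E "pos|for"
```

```text
ee_pos: [543.6, 6.8, 2.1]
contact_force: [-0.6, 0.4, -1.0]
ee_pos: [545.7, 7.0, 2.2]
contact_force: [0.0, -0.4, -0.8]
ee_pos: [545.9, 7.0, 2.1]
contact_force: [-3.7, -0.7, 2.6]
```

```bash
python3 -m creep '[{"x":0.06,"y":0,"z":0,"spin":0,"claw":1},{"x":0.06,"y":0,"z":0,"spin":0,"claw":1},{"x":0,"y":0,"z":0,"spin":0,"claw":1}]'|grep -E "pos|for"
python3 -m creep '[{"x":-0.4,"y":0,"z":0,"spin":0,"claw":1},{"x":-0.8,"y":0,"z":-0.2,"spin":0,"claw":1},{"x":-0.9,"y":0,"z":-0.8,"spin":0,"claw":-1},{"x":-0.9,"y":0,"z":-0.8,"spin":0,"claw":-1},{"x":-0.6,"y":0.6,"z":-0.8,"spin":0,"claw":-1},{"x":0,"y":0.9,"z":-0.8,"spin":0,"claw":-1},{"x":0,"y":0.9,"z":-0.8,"spin":0,"claw":-1},{"x":0,"y":0.9,"z":0,"spin":0,"claw":-1}]'
python3 -m creep '[{"x":0,"y":0.9,"z":0,"spin":0.5,"claw":-1},{"x":0,"y":0.8,"z":0,"spin":0,"claw":-1},{"x":0,"y":0,"z":0,"spin":0,"claw":-1},{"x":0,"y":0,"z":0,"spin":0,"claw":-1},{"x":0,"y":0,"z":0,"spin":0,"claw":-1}]'
python3 - <<'E'
from h import *
st();C,p,d=snap('wrist','w10');P=cloud(C,d);hsv=cv2.cvtColor(p,cv2.COLOR_RGB2HSV)
m=(P[...,2]>9)&(P[...,2]<24)&(np.hypot(P[...,0]-430,P[...,1]+158)<90)&(hsv[...,2]<90)
print('p1',rects(C,p,m,16,k=9))
b=cv2.inRange(hsv,(12,90,60),(32,255,255))*((P[...,2]<30)&(P[...,0]<520)&(P[...,1]<-90)).astype(np.uint8)
n,l2,s2,c2=cv2.connectedComponentsWithStats(b);print(plane(C,c2[1:][s2[1:,4]>6],16).round(1).tolist())
# pack in bay: dark pixels near z42
th=.0865;D=(P-[615.9,13.9,0])@np.array([[np.cos(th),-np.sin(th),0],[np.sin(th),np.cos(th),0],[0,0,1]])
m=(abs(D[...,0])<100)&(abs(D[...,1])<25)&(hsv[...,2]<80)&(D[...,2]>34)&(D[...,2]<48);print('bay pack minx',np.percentile(D[m][:,0],[0,1,5]),m.sum())
E
```

```text
ee_pos: [545.8, 7.2, 1.7]
contact_force: [-11.7, -1.1, 8.4]
time_s: 30.35
ee_pos: [469.9, -84.0, 110.9]
eef_rot: [0.001, 0.999, 0.044, 0.004]
contact_force: [0.8, 0.5, 1.2]
width: 36.9
time_s: 30.77
ee_pos: [469.8, -124.5, 107.1]
eef_rot: [-0.0, 1.0, 0.023, 0.0]
contact_force: [-0.2, 0.3, 0.0]
width: 70.4
t 30.77 pos [ 469.8 -124.5  107.1] yawx 0.0461 zax [ 0.  0. -1.] F [-0.2  0.3  0. ] T [-0.01  0.01  0.03] w 70.4 j6 [-0.28  0.35  2.    0.    0.79  1.24]
p1 ((430.2458801269531, -159.1605224609375), (94.5057601928711, 58.89218521118164), 1.087706208229065)
[[470.5, -140.7, 16.0], [470.9, -153.0, 16.0], [470.7, -165.1, 16.0], [471.2, -176.8, 16.0]]
bay pack minx [-58.93271778 -58.58548198 -58.09738221] 1491
```

View pics/w10.png

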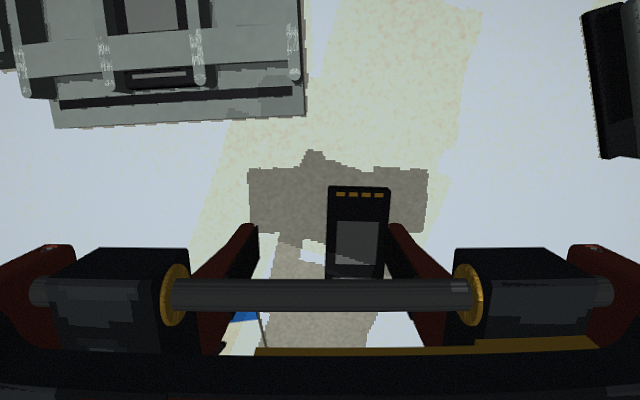

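Pack0 is fully home: its rear sits at dock x -58.9, and the push ended at 12 N. Pack1's contacts show at (360,194). I'll grip it next.

```bash
python3 -c "
from h import *
to(393.3,-160.2,-25,.019)"
```

```text
shift@cur [-3.122  1.294  5.282] shift@new [-3.085  1.381  5.282] spin 0.348
```

```bash
python3 -m creep '[{"x":0,"y":0,"z":0,"spin":0.35,"claw":-1},{"x":-0.5,"y":0.3,"z":0.2,"spin":0,"claw":-1},{"x":-0.8,"y":0.4,"z":0.4,"spin":0,"claw":-1},{"x":-0.9,"y":0.4,"z":0.5,"spin":0,"claw":-1},{"x":-0.89,"y":0.28,"z":0.5,"spin":0,"claw":-1},{"x":0,"y":0,"z":0.5,"spin":0,"claw":-1},{"x":0,"y":0,"z":0.5,"spin":0,"claw":-1},{"x":0,"y":0,"z":0,"spin":0,"claw":-1}]'
python3 -m creep '[{"x":0,"y":0,"z":0,"spin":0,"claw":-1},{"x":0,"y":0,"z":0,"spin":0,"claw":-1}]'
python3 -c "
from h import *
st();to(393.3,-160.2,-25,.019)"
```

```text
time_s: 31.48
ee_pos: [390.7, -160.0, 40.4]
eef_rot: [-0.001, 1.0, 0.01, -0.002]
contact_force: [-0.3, 0.6, -0.7]
width: 88.1
time_s: 31.65
ee_pos: [393.3, -160.7, 42.4]
eef_rot: [0.0, 1.0, 0.01, 0.0]
contact_force: [-0.2, -0.4, 0.3]
width: 87.9
t 31.65 pos [ 393.3 -160.7   42.4] yawx 0.0194 zax [ 0. -0. -1.] F [-0.2 -0.4  0.3] T [-0.02 -0.02  0.03] w 87.9 j6 [-0.42  0.41  2.15 -0.    0.58  1.14]
shift@cur [ 2.000e-03 -2.200e-02  2.698e+00] shift@new [ 2.000e-03 -2.200e-02  2.698e+00] spin 0.005
```

```bash
python3 - <<'E'
from h import *
C,p,d=snap('wrist');P=cloud(C,d);hsv=cv2.cvtColor(p,cv2.COLOR_RGB2HSV)
b=cv2.inRange(hsv,(12,90,60),(32,255,255))*((P[...,2]<30)&(P[...,0]<540)&(P[...,1]<-90)).astype(np.uint8)
n,l2,s2,c2=cv2.connectedComponentsWithStats(b);print(plane(C,c2[1:][s2[1:,4]>6],16).round(1).tolist())
E
python3 -m creep '[{"x":0,"y":-0.02,"z":0.6,"spin":0,"claw":-1},{"x":0,"y":0,"z":0.6,"spin":0,"claw":-1},{"x":0,"y":0,"z":0.6,"spin":0,"claw":-1},{"x":0,"y":0,"z":0.5,"spin":0,"claw":-1},{"x":0,"y":0,"z":0.4,"spin":0,"claw":-1},{"x":0,"y":0,"z":0,"spin":0,"claw":-1},{"x":0,"y":0,"z":0,"spin":0,"claw":-1}]'
python3 -m creep '[{"x":0,"y":0,"z":0,"spin":0,"claw":1},{"x":0,"y":0,"z":0,"spin":0,"claw":1},{"x":0,"y":0,"z":0,"spin":0,"claw":1},{"x":0,"y":0,"z":0,"spin":0,"claw":1},{"x":0,"y":0,"z":0,"spin":0,"claw":1},{"x":0,"y":0,"z":0,"spin":0,"claw":1},{"x":0,"y":0,"z":0,"spin":0,"claw":1},{"x":0,"y":0,"z":0,"spin":0,"claw":1}]'
```

```text
[[470.3, -140.8, 16.0], [470.5, -153.0, 16.0], [470.7, -165.1, 16.0], [471.0, -177.0, 16.0]]
time_s: 32.28
ee_pos: [393.3, -160.3, -25.3]
eef_rot: [-0.0, 1.0, 0.009, -0.0]
contact_force: [0.5, 0.6, -0.4]
width: 88.1
time_s: 32.95
ee_pos: [393.6, -160.6, -24.9]
eef_rot: [0.0, 1.0, 0.009, 0.0]
contact_force: [-1.6, -0.5, 7.1]
width: 60.2
```

```bash
python3 -m creep '[{"x":0,"y":0,"z":-0.2,"spin":0,"claw":1},{"x":0,"y":0,"z":-0.4,"spin":0,"claw":1},{"x":0,"y":0,"z":-0.5,"spin":0,"claw":1},{"x":0,"y":0,"z":-0.6,"spin":0,"claw":1},{"x":0,"y":0,"z":-0.6,"spin":0,"claw":1},{"x":0,"y":0,"z":-0.4,"spin":-0.45,"claw":1},{"x":0,"y":0,"z":-0.05,"spin":-0.45,"claw":1},{"x":0,"y":0,"z":0,"spin":0,"claw":1}]'
python3 -m creep '[{"x":0,"y":0,"z":0,"spin":0,"claw":1},{"x":0,"y":0,"z":0,"spin":0,"claw":1}]'
python3 -c "from h import *;st();to(450,-73.5,44,.0885)"
```

```text
time_s: 33.62
ee_pos: [393.6, -160.5, 44.7]
eef_rot: [0.0, 0.999, 0.046, 0.001]
contact_force: [-0.1, -0.1, -3.8]
width: 59.6
time_s: 33.78
ee_pos: [392.9, -160.2, 43.4]
eef_rot: [-0.0, 0.999, 0.045, -0.0]
contact_force: [0.5, 0.6, -3.3]
width: 59.3
t 33.78 pos [ 392.9 -160.2   43.4] yawx 0.0894 zax [-0.  0. -1.] F [ 0.5  0.6 -3.3] T [ 0.01  0.09 -0.01] w 59.3 j6 [-0.42  0.41  2.15  0.    0.58  1.07]
shift@cur [ 2.583 -3.252 -0.023] shift@new [ 2.58  -3.254 -0.023] spin 0.012
```

```bash
python3 -m creep '[{"x":0.3,"y":-0.4,"z":0,"spin":0,"claw":1},{"x":0.5,"y":-0.6,"z":0,"spin":0,"claw":1},{"x":0.5,"y":-0.6,"z":0,"spin":0,"claw":1},{"x":0.5,"y":-0.6,"z":0,"spin":0,"claw":1},{"x":0.5,"y":-0.6,"z":0,"spin":0,"claw":1},{"x":0.28,"y":-0.45,"z":0,"spin":0,"claw":1},{"x":0,"y":0,"z":0,"spin":0,"claw":1},{"x":0,"y":0,"z":0,"spin":0,"claw":1}]'
python3 - <<'E'
from h import *
import time
s,_=st();
E
python3 -m creep '[{"x":0,"y":0,"z":0,"spin":0,"claw":1},{"x":0,"y":0,"z":0,"spin":0,"claw":1}]' >/dev/null
python3 - <<'E'
from h import *
st();C,p,d=snap('wrist','w11');P=cloud(C,d);hsv=cv2.cvtColor(p,cv2.COLOR_RGB2HSV)
th=.0865;o=np.array([615.9,13.9]);Rm=np.array([[np.cos(th),-np.sin(th)],[np.sin(th),np.cos(th)]])
b=cv2.inRange(hsv,(12,90,60),(32,255,255))*((P[...,2]<95)&(P[...,2]>70)&(P[...,0]>500)).astype(np.uint8)
n,l2,s2,c2=cv2.connectedComponentsWithStats(b);q=plane(C,c2[1:][s2[1:,4]>20],85)
print('contacts dock',((q[:,:2]-o)@Rm).round(1).tolist(),((q[:,:2]-o)@Rm).mean(0))
# dividers tops at z 52, front edge region: columns with z~52 just behind mouth
for x in (-57,-54,-50):
    ys=np.arange(-118,50,.5);W=np.c_[(np.c_[np.full(len(ys),x),ys]@Rm.T)+o,np.full(len(ys),52)]
    uv=proj(C,W).round().astype(int);ok=(uv[:,1]>=0)&(uv[:,0]<640)&(uv[:,0]>=0)
    z=np.array([P[v,u,2] if k else np.nan for (u,v),k in zip(uv,ok)]);hi=z>44
    e=np.nonzero(np.diff(hi.astype(int)))[0];print(x,ys[e].tolist())
E
```

```text
time_s: 34.45
ee_pos: [449.8, -73.2, 43.0]
eef_rot: [-0.0, 0.999, 0.046, -0.001]
contact_force: [-1.2, 0.7, -2.2]
width: 59.8
t 34.45 pos [449.8 -73.2  43. ] yawx 0.0915 zax [-0.001  0.    -1.   ] F [-1.2  0.7 -2.2] T [0.05 0.11 0.04] w 59.8 j6 [-0.19  0.44  2.09 -0.    0.62  1.29]
t 34.62 pos [449.4 -74.1  43.2] yawx 0.0895 zax [-0.001  0.    -1.   ] F [-0.4  0.3 -3.4] T [ 0.01  0.12 -0.  ] w 59.7 j6 [-0.19  0.44  2.09 -0.    0.62  1.29]
contacts dock [[-96.0, -54.3], [-96.2, -66.2], [-96.1, -78.1], [-96.3, -90.0]] [-96.15232772 -72.1625459 ]
-57 [-112.0, -101.5, -42.0, -31.5, 27.5, 40.0]
-54 [-112.5, -101.5, -42.0, -31.5, 27.0, 40.5]
-50 [-112.0, -105.5, -105.0, -102.0, -42.0, -31.5, 27.0, 40.5]
```

```bash
python3 -m creep '[{"x":0,"y":0,"z":0.4,"spin":-0.04,"claw":1},{"x":0,"y":0,"z":0.5,"spin":0,"claw":1},{"x":0,"y":0,"z":0.46,"spin":0,"claw":1},{"x":0,"y":0,"z":0.2,"spin":0,"claw":1},{"x":0,"y":0,"z":0,"spin":0,"claw":1},{"x":0,"y":0,"z":0,"spin":0,"claw":1}]'
python3 -m creep '[{"x":0.3,"y":0,"z":0,"spin":0,"claw":1},{"x":0.4,"y":0,"z":0,"spin":0,"claw":1},{"x":0.4,"y":0,"z":0,"spin":0,"claw":1},{"x":0.4,"y":0,"z":0,"spin":0,"claw":1},{"x":0.3,"y":0,"z":0,"spin":0,"claw":1},{"x":0,"y":0,"z":0,"spin":0,"claw":1},{"x":0,"y":0,"z":0,"spin":0,"claw":1}]'
python3 -c "from h import *;st()"
```

```text
time_s: 35.17
ee_pos: [449.8, -73.8, 4.1]
eef_rot: [-0.0, 0.999, 0.047, -0.0]
contact_force: [-0.7, -0.5, -2.8]
width: 59.7
time_s: 35.75
ee_pos: [495.5, -69.3, 4.4]
eef_rot: [0.0, 0.999, 0.047, 0.0]
contact_force: [-0.8, 0.4, -2.7]
width: 59.4
t 35.75 pos [495.5 -69.3   4.4] yawx 0.0941 zax [ 0. -0. -1.] F [-0.8  0.4 -2.7] T [0.03 0.08 0.02] w 59.4 j6 [-0.16  0.56  2.   -0.    0.58  1.31]
```

```bash
python3 -m creep '[{"x":0.3,"y":0.01,"z":0,"spin":0,"claw":1},{"x":0.4,"y":0.01,"z":0,"spin":0,"claw":1},{"x":0.4,"y":0.01,"z":0,"spin":0,"claw":1},{"x":0.3,"y":0,"z":0,"spin":0,"claw":1},{"x":0.3,"y":0,"z":0,"spin":0,"claw":1},{"x":0.3,"y":0,"z":0,"spin":0,"claw":1},{"x":0,"y":0,"z":0,"spin":0,"claw":1},{"x":0,"y":0,"z":0,"spin":0,"claw":1}]'
python3 -c "from h import *;st()"
python3 -m creep '[{"x":0,"y":0,"z":0.07,"spin":0,"claw":1},{"x":0,"y":0,"z":0.05,"spin":0,"claw":1},{"x":0,"y":0,"z":0,"spin":0,"claw":1},{"x":0,"y":0,"z":0,"spin":0,"claw":-1},{"x":0,"y":0,"z":0,"spin":0,"claw":-1},{"x":0,"y":0,"z":0,"spin":0,"claw":-1},{"x":0,"y":0,"z":0,"spin":0,"claw":-1},{"x":0,"y":0,"z":0,"spin":0,"claw":-1}]'
```

```text
time_s: 36.42
ee_pos: [545.1, -65.5, 4.3]
eef_rot: [0.0, 0.999, 0.047, -0.0]
contact_force: [-0.7, -0.1, -3.0]
width: 59.8
t 36.42 pos [545.1 -65.5   4.3] yawx 0.0939 zax [-0. -0. -1.] F [-0.7 -0.1 -3. ] T [ 0.03  0.07 -0.03] w 59.8 j6 [-0.14  0.6   1.89 -0.    0.65  1.34]
time_s: 37.08
ee_pos: [545.0, -65.6, 1.6]
eef_rot: [0.0, 0.999, 0.047, 0.0]
contact_force: [-0.2, 0.7, 0.1]
width: 87.2
```

```bash
python3 -m creep '[{"x":-0.3,"y":0,"z":-0.03,"spin":0,"claw":-1},{"x":-0.5,"y":0,"z":0,"spin":0,"claw":-1},{"x":-0.5,"y":0,"z":0,"spin":0,"claw":-1},{"x":-0.5,"y":0,"z":0,"spin":0,"claw":-1},{"x":-0.5,"y":0,"z":0,"spin":0,"claw":-1},{"x":-0.3,"y":0,"z":0,"spin":0.09,"claw":-1},{"x":0,"y":0,"z":0,"spin":0,"claw":-1},{"x":0,"y":0,"z":0,"spin":0,"claw":1}]'
python3 -m creep '[{"x":0,"y":0,"z":0,"spin":0,"claw":1},{"x":0,"y":0,"z":0,"spin":0,"claw":1},{"x":0,"y":0,"z":0,"spin":0,"claw":1},{"x":0,"y":0,"z":0,"spin":0,"claw":1},{"x":0,"y":0,"z":0,"spin":0,"claw":1},{"x":0,"y":0,"z":0,"spin":0,"claw":1},{"x":0,"y":0,"z":0,"spin":0,"claw":1},{"x":0,"y":0,"z":0,"spin":0,"claw":1}]'
python3 -m creep '[{"x":0,"y":0,"z":0,"spin":0,"claw":1},{"x":0,"y":0,"z":0,"spin":0,"claw":1},{"x":0,"y":0,"z":0,"spin":0,"claw":1},{"x":0,"y":0,"z":0,"spin":0,"claw":1},{"x":0,"y":0,"z":0,"spin":0,"claw":1},{"x":0,"y":0,"z":0,"spin":0,"claw":1}]'
python3 -c "
from h import *
st();to(552.4,-64.6,1.6,.0865)"
```

```text
time_s: 37.75
ee_pos: [480.2, -71.7, 2.4]
eef_rot: [0.0, 0.999, 0.043, 0.0]
contact_force: [-0.2, 0.2, 0.6]
width: 83.9
time_s: 38.42
ee_pos: [480.1, -71.6, 2.2]
eef_rot: [-0.0, 0.999, 0.043, -0.0]
contact_force: [0.0, 0.1, -0.2]
width: 30.9
time_s: 38.92
ee_pos: [480.1, -71.6, 2.2]
eef_rot: [-0.0, 0.999, 0.043, -0.0]
contact_force: [-0.1, 0.1, -0.3]
width: 0.5
t 38.92 pos [480.1 -71.6   2.2] yawx 0.0864 zax [-0. -0. -1.] F [-0.1  0.1 -0.3] T [-0.01  0.02  0.03] w 0.5 j6 [-0.17  0.55  2.03 -0.    0.56  1.31]
shift@cur [ 2.905 -0.031  0.023] shift@new [ 2.905 -0.03   0.023] spin -0.001
```

```bash
python3 -m creep '[{"x":0.3,"y":0,"z":0,"spin":0,"claw":1},{"x":0.3,"y":-0.02,"z":0,"spin":0,"claw":1},{"x":0.2,"y":0,"z":0,"spin":0,"claw":1},{"x":0.3,"y":0,"z":0,"spin":0,"claw":1},{"x":0.3,"y":0,"z":0,"spin":0,"claw":1},{"x":0.3,"y":0,"z":0,"spin":0,"claw":1},{"x":0.3,"y":0,"z":0,"spin":0,"claw":1},{"x":0.2,"y":0,"z":0,"spin":0,"claw":1}]'|grep -E "pos|for"
python3 -m creep '[{"x":0.2,"y":0,"z":0,"spin":0,"claw":1},{"x":0.1,"y":0,"z":0,"spin":0,"claw":1},{"x":0.1,"y":0,"z":0,"spin":0,"claw":1},{"x":0.1,"y":0,"z":0,"spin":0,"claw":1},{"x":0.1,"y":0,"z":0,"spin":0,"claw":1},{"x":0,"y":0,"z":0,"spin":0,"claw":1}]'|grep -E "pos|for"
python3 -m creep '[{"x":0.06,"y":0,"z":0,"spin":0,"claw":1},{"x":0.06,"y":0,"z":0,"spin":0,"claw":1},{"x":0,"y":0,"z":0,"spin":0,"claw":1}]'|grep -E "pos|for"
```

```text
ee_pos: [536.3, -66.3, 2.2]
contact_force: [-2.4, 0.2, 0.2]
ee_pos: [550.6, -65.1, 2.2]
contact_force: [-0.6, -0.3, 0.2]
ee_pos: [552.2, -64.8, 2.1]
contact_force: [-4.3, -1.6, 3.0]
```

```bash
python3 -m creep '[{"x":0.06,"y":0,"z":0,"spin":0,"claw":1},{"x":0.06,"y":0,"z":0,"spin":0,"claw":1},{"x":0,"y":0,"z":0,"spin":0,"claw":1}]'|grep -E "pos|for"
python3 -m creep '[{"x":-0.4,"y":0,"z":0,"spin":0,"claw":1},{"x":-0.8,"y":0,"z":-0.2,"spin":0,"claw":1},{"x":-0.9,"y":0,"z":-0.8,"spin":0,"claw":-1},{"x":-0.9,"y":0,"z":-0.9,"spin":0,"claw":-1},{"x":-0.3,"y":-0.4,"z":-0.9,"spin":0,"claw":-1},{"x":0,"y":-0.9,"z":-0.9,"spin":0,"claw":-1},{"x":0,"y":-0.9,"z":-0.9,"spin":0,"claw":-1},{"x":0,"y":-0.9,"z":-0.9,"spin":0,"claw":-1}]'
python3 -m creep '[{"x":0,"y":-0.9,"z":-0.9,"spin":0,"claw":-1},{"x":0,"y":-0.9,"z":0,"spin":0,"claw":-1},{"x":0,"y":-0.9,"z":0,"spin":0,"claw":-1},{"x":0,"y":-0.9,"z":0,"spin":0,"claw":-1},{"x":0,"y":0,"z":0,"spin":0,"claw":-1},{"x":0,"y":0,"z":0,"spin":0,"claw":-1},{"x":0,"y":0,"z":0,"spin":0,"claw":-1}]'
python3 - <<'E'
from h import *
st();C,p,d=snap('wrist','w12');P=cloud(C,d);hsv=cv2.cvtColor(p,cv2.COLOR_RGB2HSV)
th=.0865;D=(P-[615.9,13.9,0])@np.array([[np.cos(th),-np.sin(th),0],[np.sin(th),np.cos(th),0],[0,0,1]])
for y in (0,-72):
    m=(abs(D[...,0])<100)&(abs(D[...,1]-y)<25)&(hsv[...,2]<80)&(D[...,2]>34)&(D[...,2]<48);print(y,np.percentile(D[m][:,0],[0,1,5]),m.sum())
m=(P[...,2]>98)&(P[...,2]<116)&(np.hypot(P[...,0]-612,P[...,1]-162)<50);print('key',np.median(P[m][:,2]),rects(C,p,m,107,k=1))
E
```

```text
ee_pos: [552.0, -64.6, 1.8]
contact_force: [-12.1, -2.2, 8.9]
time_s: 41.25
ee_pos: [467.2, 6.2, 141.1]
eef_rot: [-0.0, 0.999, 0.043, 0.001]
contact_force: [1.1, 0.4, 0.4]
width: 36.8
time_s: 41.83
ee_pos: [459.4, 94.9, 162.2]
eef_rot: [0.0, 0.999, 0.043, 0.0]
contact_force: [0.1, 0.3, -0.5]
width: 83.5
t 41.83 pos [459.4  94.9 162.2] yawx 0.087 zax [ 0.001 -0.    -1.   ] F [ 0.1  0.3 -0.5] T [ 0.02  0.03 -0.02] w 83.5 j6 [ 0.18  0.24  1.99 -0.    0.91  1.66]
0 [-58.53994753 -58.0796851  -57.12991614] 1356
-72 [-58.9866917  -58.469853   -57.62069698] 1437
key 106.24830106334556 ((591.4881591796875, 157.91697692871094), (31.220373153686523, 15.319756507873535), 8.636528015136719)
```

View pics/w12.png

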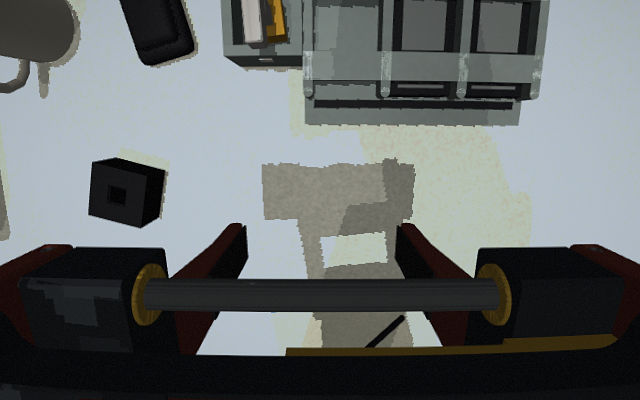

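Both packs sit flush in bays 1 and 2 at (488,45) and (420,45). The key is still seated in the lock. I'll regrip it.

```bash
python3 -c "
from h import *
to(611.7,161.7,57.2,.142)"
python3 -m creep '[{"x":0.5,"y":0,"z":0,"spin":-0.35,"claw":-1},{"x":0.8,"y":-0.3,"z":0,"spin":-0.35,"claw":-1},{"x":0.9,"y":-0.3,"z":0,"spin":0,"claw":-1},{"x":0.9,"y":-0.3,"z":0,"spin":0,"claw":-1},{"x":0.9,"y":-0.3,"z":0.3,"spin":0,"claw":-1},{"x":0.9,"y":-0.3,"z":0.5,"spin":0,"claw":-1},{"x":0.9,"y":-0.3,"z":0.5,"spin":0,"claw":-1},{"x":0.3,"y":0,"z":0.3,"spin":0,"claw":-1}]'
python3 -m creep '[{"x":0,"y":0,"z":0,"spin":0,"claw":-1},{"x":0,"y":0,"z":0,"spin":0,"claw":-1},{"x":0,"y":0,"z":0,"spin":0,"claw":-1}]'
python3 -c "
from h import *
st();to(611.7,161.7,57.2,.142)"
```

```text
shift@cur [ 6.301 -2.152  4.198] shift@new [ 6.411 -1.796  4.198] spin -0.699
time_s: 42.55
ee_pos: [606.6, 160.2, 120.9]
eef_rot: [-0.0, 0.997, 0.071, 0.001]
contact_force: [-0.4, 0.1, 0.1]
width: 87.4
time_s: 42.8
ee_pos: [603.1, 159.1, 122.4]
eef_rot: [0.0, 0.997, 0.071, -0.0]
contact_force: [0.7, 0.6, -0.7]
width: 87.6
t 42.8 pos [603.1 159.1 122.4] yawx 0.1415 zax [-0.001 -0.    -1.   ] F [ 0.7  0.6 -0.7] T [ 0.07  0.04 -0.01] w 87.6 j6 [ 0.24  0.51  1.68 -0.    0.95  1.67]
shift@cur [ 0.353 -0.054  2.608] shift@new [ 0.353 -0.054  2.608] spin -0.006
```

```bash
python3 -m creep '[{"x":0.35,"y":-0.05,"z":0,"spin":0,"claw":-1},{"x":0,"y":0,"z":0.5,"spin":0,"claw":-1},{"x":0,"y":0,"z":0.6,"spin":0,"claw":-1},{"x":0,"y":0,"z":0.6,"spin":0,"claw":-1},{"x":0,"y":0,"z":0.5,"spin":0,"claw":-1},{"x":0,"y":0,"z":0.4,"spin":0,"claw":-1},{"x":0,"y":0,"z":0,"spin":0,"claw":-1},{"x":0,"y":0,"z":0,"spin":0,"claw":-1}]'
python3 -m creep '[{"x":0,"y":0,"z":0,"spin":0,"claw":1},{"x":0,"y":0,"z":0,"spin":0,"claw":1},{"x":0,"y":0,"z":0,"spin":0,"claw":1},{"x":0,"y":0,"z":0,"spin":0,"claw":1},{"x":0,"y":0,"z":0,"spin":0,"claw":1},{"x":0,"y":0,"z":0,"spin":0,"claw":1},{"x":0,"y":0,"z":0,"spin":0,"claw":1},{"x":0,"y":0,"z":0,"spin":0,"claw":1}]'
python3 -m creep '[{"x":0,"y":0,"z":0,"spin":0,"claw":1},{"x":0,"y":0,"z":0,"spin":0,"claw":1},{"x":0,"y":0,"z":0,"spin":0,"claw":1},{"x":0,"y":0,"z":0,"spin":0,"claw":1},{"x":0,"y":0,"z":0,"spin":0,"claw":1},{"x":0,"y":0,"z":0,"spin":0,"claw":1}]'
python3 -c "
from h import *
st()"
```

```text
time_s: 43.47
ee_pos: [612.2, 162.6, 56.6]
eef_rot: [0.0, 0.997, 0.071, -0.001]
contact_force: [0.2, 0.3, 0.1]
width: 87.9
time_s: 44.13
ee_pos: [612.6, 162.6, 57.2]
eef_rot: [0.0, 0.997, 0.071, 0.0]
contact_force: [-0.3, 0.4, 0.3]
width: 38.3
time_s: 44.63
ee_pos: [612.5, 162.1, 57.1]
eef_rot: [0.0, 0.997, 0.071, -0.0]
contact_force: [0.2, -3.6, 0.8]
width: 13.6
t 44.63 pos [612.5 162.1  57.1] yawx 0.1426 zax [-0.    -0.001 -1.   ] F [ 0.2 -3.6  0.8] T [-0.84 -0.08  0.01] w 13.6 j6 [ 0.24  0.61  1.69 -0.    0.85  1.67]
```

```bash
python3 -m creep '[{"x":0,"y":0.03,"z":0,"spin":-0.4,"claw":1},{"x":0,"y":0,"z":0,"spin":-0.8,"claw":1},{"x":0,"y":0,"z":0,"spin":-0.8,"claw":1},{"x":0,"y":0,"z":0,"spin":-0.8,"claw":1},{"x":0,"y":0,"z":0,"spin":-0.8,"claw":1},{"x":0,"y":0,"z":0,"spin":-0.8,"claw":1},{"x":0,"y":0,"z":0,"spin":-0.8,"claw":1},{"x":0,"y":0,"z":0,"spin":-0.4,"claw":1}]'|grep -E "for|wid"
python3 -c "from h import *;st()"
python3 -m creep '[{"x":0,"y":0,"z":0,"spin":-0.4,"claw":1},{"x":0,"y":0,"z":0,"spin":-0.8,"claw":1},{"x":0,"y":0,"z":0,"spin":-0.8,"claw":1},{"x":0,"y":0,"z":0,"spin":-0.8,"claw":1},{"x":0,"y":0,"z":0,"spin":-0.8,"claw":1},{"x":0,"y":0,"z":0,"spin":-0.8,"claw":1},{"x":0,"y":0,"z":0,"spin":-0.8,"claw":1},{"x":0,"y":0,"z":0,"spin":-0.4,"claw":1}]'|grep -E "for|wid"
python3 -c "from h import *;st()"
python3 -m creep '[{"x":0,"y":0,"z":0,"spin":-0.4,"claw":1},{"x":0,"y":0,"z":0,"spin":-0.8,"claw":1},{"x":0,"y":0,"z":0,"spin":-0.8,"claw":1},{"x":0,"y":0,"z":0,"spin":-0.8,"claw":1},{"x":0,"y":0,"z":0,"spin":-0.8,"claw":1},{"x":0,"y":0,"z":0,"spin":-0.8,"claw":1},{"x":0,"y":0,"z":0,"spin":-0.4,"claw":1},{"x":0,"y":0,"z":0,"spin":0,"claw":1}]'|grep -E "for|wid"
python3 -c "from h import *;st()"
```

```text
contact_force: [-0.5, -3.7, 2.1]
width: 13.6
t 45.3 pos [612.4 161.5  57.2] yawx 0.5934 zax [-0.001 -0.    -1.   ] F [-0.5 -3.7  2.1] T [-0.79  0.11 -0.11] w 13.6 j6 [ 0.24  0.61  1.69 -0.    0.85  1.22]
contact_force: [-0.5, -3.7, 1.4]
width: 13.8
t 45.97 pos [612.3 161.4  57.1] yawx 1.0414 zax [-0.001 -0.001 -1.   ] F [-0.5 -3.7  1.4] T [-0.83  0.12 -0.14] w 13.8 j6 [ 0.24  0.61  1.69 -0.    0.85  0.77]
contact_force: [-1.3, -4.1, 2.6]
width: 13.2
t 46.63 pos [612.2 161.4  57.1] yawx 1.4234 zax [-0.001 -0.001 -1.   ] F [-1.3 -4.1  2.6] T [-0.9   0.21 -0.01] w 13.2 j6 [ 0.24  0.61  1.69 -0.    0.85  0.39]
```

```bash
python3 -m creep '[{"x":0,"y":0,"z":0,"spin":-0.8,"claw":1},{"x":0,"y":0,"z":0,"spin":-0.8,"claw":1},{"x":0,"y":0,"z":0,"spin":-0.8,"claw":1},{"x":0,"y":0,"z":0,"spin":0,"claw":1},{"x":0,"y":0,"z":0,"spin":0,"claw":1}]' >/dev/null
python3 -c "from h import *;st()"
python3 -m creep '[{"x":0,"y":0,"z":0,"spin":-0.5,"claw":1},{"x":0,"y":0,"z":0,"spin":-0.5,"claw":1},{"x":0,"y":0,"z":0,"spin":0,"claw":1}]' >/dev/null
python3 -c "from h import *;st()"
python3 -m creep '[{"x":0,"y":0,"z":0,"spin":-0.5,"claw":1},{"x":0,"y":0,"z":0,"spin":0,"claw":1},{"x":0,"y":0,"z":0,"spin":0,"claw":1}]' >/dev/null
python3 -c "from h import *;st()"
```

```text
t 47.05 pos [612.2 161.5  57.1] yawx 1.6117 zax [-0.001 -0.001 -1.   ] F [-1.8 -5.2  2.3] T [-1.17  0.38 -0.02] w 14.1 j6 [ 0.24  0.61  1.69 -0.    0.85  0.2 ]
t 47.3 pos [612.1 161.4  57.1] yawx 1.6935 zax [-0.001 -0.001 -1.   ] F [-2.3 -5.9  2.8] T [-1.17  0.41 -0.  ] w 13.6 j6 [ 0.24  0.61  1.69 -0.    0.85  0.12]
t 47.55 pos [612.1 161.4  57.1] yawx 1.7316 zax [-0.001 -0.001 -1.   ] F [-2.3 -5.7  2.2] T [-1.24  0.43 -0.08] w 13.8 j6 [ 0.24  0.61  1.69 -0.    0.85  0.08]
```

```bash
python3 -m creep '[{"x":0,"y":0,"z":0,"spin":-0.5,"claw":1},{"x":0,"y":0,"z":0,"spin":0,"claw":1},{"x":0,"y":0,"z":0,"spin":0,"claw":1}]' >/dev/null
python3 -c "from h import *;st()"
python3 -m creep '[{"x":0,"y":0,"z":0,"spin":-0.5,"claw":1},{"x":0,"y":0,"z":0,"spin":0,"claw":1},{"x":0,"y":0,"z":0,"spin":0,"claw":1}]' >/dev/null
python3 -c "from h import *;st()"
```

```text
t 47.8 pos [612.1 161.4  57.1] yawx 1.7712 zax [-0.001 -0.001 -1.   ] F [-2.2 -5.6  2.4] T [-1.24  0.46 -0.2 ] w 13.3 j6 [ 0.24  0.61  1.69 -0.    0.85  0.04]
t 48.05 pos [612.1 161.4  57.1] yawx 1.8105 zax [-0.001 -0.001 -1.   ] F [-1.9 -5.4  2.9] T [-1.23  0.43 -0.39] w 13.9 j6 [ 0.24  0.61  1.69 -0.    0.85 -0.  ]
```

```bash
python3 -m creep '[{"x":0,"y":0,"z":0,"spin":-0.4,"claw":1},{"x":0,"y":0,"z":0,"spin":0,"claw":1},{"x":0,"y":0,"z":0,"spin":0,"claw":1}]' >/dev/null
python3 -c "from h import *;st()"
python3 -m creep '[{"x":0,"y":0,"z":0,"spin":0.9,"claw":1},{"x":0,"y":0,"z":0,"spin":0.9,"claw":1},{"x":-0.05,"y":-0.01,"z":0,"spin":0,"claw":1},{"x":0,"y":0,"z":0,"spin":0,"claw":1},{"x":0,"y":0,"z":0,"spin":0,"claw":1}]' >/dev/null
python3 -c "from h import *;st()"
python3 -m creep '[{"x":0,"y":0,"z":-0.1,"spin":0,"claw":1},{"x":0,"y":0,"z":-0.2,"spin":0,"claw":1},{"x":0,"y":0,"z":-0.2,"spin":0,"claw":1},{"x":0,"y":0,"z":-0.2,"spin":0,"claw":1},{"x":0,"y":0,"z":-0.2,"spin":0,"claw":1},{"x":0,"y":0,"z":0,"spin":0,"claw":1}]'
python3 -c "from h import *;st()"
```

```text
t 48.3 pos [612.1 161.4  57.1] yawx 1.842 zax [-0.001 -0.    -1.   ] F [-2.1 -5.5  3.1] T [-1.26  0.4  -0.64] w 14.1 j6 [ 0.24  0.61  1.69 -0.    0.85 -0.03]
t 48.72 pos [612.4 161.1  57.1] yawx 1.7031 zax [-0.     0.001 -1.   ] F [-1.4  0.5  0.6] T [0.11 0.32 0.02] w 14.1 j6 [0.24 0.61 1.69 0.   0.85 0.11]
time_s: 49.22
ee_pos: [613.9, 160.9, 81.4]
eef_rot: [0.001, 0.659, 0.752, 0.001]
contact_force: [-0.8, -0.0, -1.8]
width: 13.5
t 49.22 pos [613.9 160.9  81.4] yawx 1.7025 zax [ 0.003  0.001 -1.   ] F [-0.8 -0.  -1.8] T [ 0.02 -0.1   0.03] w 13.5 j6 [ 0.24  0.57  1.68 -0.    0.89  0.11]
```

```bash
python3 -m creep '[{"x":0,"y":0,"z":-0.4,"spin":0,"claw":1},{"x":0,"y":0,"z":-0.7,"spin":0,"claw":1},{"x":0,"y":0,"z":-0.8,"spin":0,"claw":1},{"x":0,"y":0,"z":-0.8,"spin":0.8,"claw":1},{"x":0,"y":0,"z":-0.6,"spin":0.8,"claw":1},{"x":0,"y":0,"z":-0.3,"spin":0.8,"claw":1},{"x":0,"y":0,"z":0,"spin":0.8,"claw":1},{"x":0,"y":0,"z":0,"spin":0.42,"claw":1}]'
python3 -m creep '[{"x":0,"y":0,"z":0,"spin":0,"claw":1},{"x":0,"y":0,"z":0,"spin":0,"claw":1},{"x":0,"y":0,"z":0,"spin":0,"claw":1}]'
cat >> h.py <<'E'
def held(n='wrist',save=None):
    s,m=st();C,p,d=snap(n,save);P=cloud(C,d);zt=s['ee_pos'][2]+49.8
    Q=(P-np.array(s['ee_pos']))@m  # tool frame
    k=(abs(P[...,2]-zt)<5)&(Q[...,0]>14)&(Q[...,0]<45)&(abs(Q[...,1])<20);
    vs=np.nonzero(k.any(1))[0];r=[]
    for v in vs[4::4]:
        u=np.nonzero(k[v])[0];q=plane(C,[[u.min()-.5,v],[u.max()+.5,v]],zt);r.append(((q-np.array(s['ee_pos']))@m)[:,:2].mean(0))
    f=(abs(P[...,2]-zt)<24)&(Q[...,0]>20)&(Q[...,0]<60)&(abs(Q[...,1])<6)
    print('bar y in tool',np.round(r,2).tolist(),'end x',np.percentile(Q[f][:,0],[90,98,100]).round(2));return C,p,P
E
python3 - <<'E'
from h import *
held(save='w13')
# same measure on w5
C,p,d=load('w5');P=cloud(C,d);th=1.5557;m=np.array([[np.cos(th),np.sin(th),0],[np.sin(th),-np.cos(th),0],[0,0,-1]]);Q=(P-[609.5,123.2,154.6])@m
f=(abs(P[...,2]-204.4)<24)&(Q[...,0]>20)&(Q[...,0]<60)&(abs(Q[...,1])<6);print(np.percentile(Q[f][:,0],[90,98,100]))
to(430.5,312.9,168,1.4128)
E
```

```text
time_s: 49.88
ee_pos: [613.2, 160.7, 171.3]
eef_rot: [0.0, 0.762, 0.648, 0.001]
contact_force: [0.2, -0.7, -1.5]
width: 13.9
time_s: 50.13
ee_pos: [612.6, 160.6, 169.9]
eef_rot: [0.0, 0.76, 0.65, 0.0]
contact_force: [-0.1, 0.2, -1.5]
width: 13.8
t 50.13 pos [612.6 160.6 169.9] yawx 1.4139 zax [ 0.  0. -1.] F [-0.1  0.2 -1.5] T [-0.   -0.11 -0.  ] w 13.8 j6 [0.24 0.46 1.63 0.   1.05 0.39]
bar y in tool [[35.33, 0.31], [33.41, 0.31], [31.48, 0.31], [29.53, 0.08], [27.57, 0.08], [25.6, 0.07], [23.62, 0.07], [21.62, 0.07], [19.61, 0.07], [17.58, 0.31], [15.54, 0.31]] end x [35.95 36.12 36.36]
[35.80761254 35.96613839 36.16186917]
shift@cur [ 4.879 -8.145  0.069] shift@new [ 4.871 -8.15   0.069] spin 0.011
```

```bash
python3 -m creep '[{"x":0.3,"y":-0.5,"z":0,"spin":0,"claw":1},{"x":0.5,"y":-0.9,"z":0,"spin":0,"claw":1},{"x":0.6,"y":-0.95,"z":0,"spin":0,"claw":1},{"x":0.6,"y":-0.95,"z":0,"spin":0,"claw":1},{"x":0.6,"y":-0.95,"z":0,"spin":0,"claw":1},{"x":0.6,"y":-0.95,"z":0,"spin":0,"claw":1},{"x":0.6,"y":-0.95,"z":0,"spin":0,"claw":1},{"x":0.6,"y":-0.95,"z":0,"spin":0,"claw":1}]'
python3 -m creep '[{"x":0.4,"y":-0.7,"z":0.3,"spin":0,"claw":1},{"x":0.08,"y":-0.35,"z":0.7,"spin":0,"claw":1},{"x":0,"y":0,"z":0.9,"spin":0,"claw":1},{"x":0,"y":0,"z":0.9,"spin":0,"claw":1},{"x":0,"y":0,"z":0.4,"spin":0,"claw":1},{"x":0,"y":0,"z":0,"spin":0,"claw":1},{"x":0,"y":0,"z":0,"spin":0,"claw":1},{"x":0,"y":0,"z":0,"spin":0,"claw":1}]'
python3 -c "
from h import *
st();to(430.5,312.9,80,1.4128)"
```

```text
time_s: 50.85
ee_pos: [452.6, 298.1, 169.6]
eef_rot: [-0.0, 0.761, 0.649, -0.0]
contact_force: [0.1, 0.4, -2.1]
width: 13.7
time_s: 51.52
ee_pos: [431.2, 313.6, 90.7]
eef_rot: [0.0, 0.761, 0.649, 0.001]
contact_force: [-0.4, -0.0, -0.8]
width: 14.1
t 51.52 pos [431.2 313.6  90.7] yawx 1.4127 zax [ 0.001  0.001 -1.   ] F [-0.4 -0.  -0.8] T [-0.02 -0.06 -0.02] w 14.1 j6 [0.61 0.44 1.9  0.   0.8  0.76]
shift@cur [-0.033 -0.024  0.427] shift@new [-0.033 -0.024  0.427] spin -0.001
```

```bash
python3 -m creep '[{"x":-0.02,"y":-0.02,"z":0.4,"spin":0,"claw":1},{"x":0,"y":0,"z":0.4,"spin":0,"claw":1},{"x":0,"y":0,"z":0.2,"spin":0,"claw":1},{"x":0,"y":0,"z":0,"spin":0,"claw":1},{"x":0,"y":0,"z":0,"spin":0,"claw":1}]'|grep -E "pos|for|wid"
python3 -m creep '[{"x":0,"y":0,"z":0.2,"spin":0,"claw":1},{"x":0,"y":0,"z":0.2,"spin":0,"claw":1},{"x":0,"y":0,"z":0,"spin":0,"claw":1}]'|grep -E "pos|for|wid"
python3 -m creep '[{"x":0,"y":0,"z":0.25,"spin":0,"claw":1},{"x":0,"y":0,"z":0.25,"spin":0,"claw":1},{"x":0,"y":0,"z":0.2,"spin":0,"claw":1},{"x":0,"y":0,"z":0,"spin":0,"claw":1},{"x":0,"y":0,"z":0,"spin":0,"claw":1}]'|grep -E "pos|for|wid"
```

```text
ee_pos: [429.7, 312.4, 64.2]
contact_force: [0.9, -0.5, -1.5]
width: 13.9
ee_pos: [429.6, 312.4, 53.8]
contact_force: [-0.5, -0.4, -0.7]
width: 14.0
ee_pos: [429.7, 312.5, 36.7]
contact_force: [0.2, 0.0, -1.2]
width: 13.9
```

Going in freely. Now the last 1.5 mm, release, and retreat upward.

```bash
python3 -m creep '[{"x":0.01,"y":0.02,"z":0.05,"spin":0,"claw":1},{"x":0,"y":0,"z":0.03,"spin":0,"claw":1},{"x":0,"y":0,"z":0,"spin":0,"claw":1}]'|grep -E "pos|for|wid"
python3 -m creep '[{"x":0,"y":0,"z":0,"spin":0,"claw":-1},{"x":0,"y":0,"z":0,"spin":0,"claw":-1},{"x":0,"y":0,"z":0,"spin":0,"claw":-1},{"x":0,"y":0,"z":0,"spin":0,"claw":-1},{"x":0,"y":0,"z":0,"spin":0,"claw":-1},{"x":0,"y":0,"z":0,"spin":0,"claw":-1},{"x":0,"y":0,"z":0,"spin":0,"claw":-1},{"x":0,"y":0,"z":0,"spin":0,"claw":-1}]'|grep -E "pos|for|wid"
python3 -m creep '[{"x":0,"y":0,"z":-0.3,"spin":0,"claw":-1},{"x":0,"y":0,"z":-0.7,"spin":0,"claw":-1},{"x":0,"y":0,"z":-0.8,"spin":0,"claw":-1},{"x":0,"y":0,"z":-0.9,"spin":0,"claw":-1},{"x":0,"y":0,"z":-0.9,"spin":0,"claw":-1},{"x":-0.8,"y":0,"z":-0.9,"spin":0,"claw":-1},{"x":-0.9,"y":0.3,"z":-0.9,"spin":0,"claw":-1},{"x":-0.9,"y":0.3,"z":-0.5,"spin":0,"claw":-1}]'
python3 -m creep '[{"x":-0.9,"y":0.3,"z":0,"spin":0,"claw":-1},{"x":-0.9,"y":0.3,"z":0,"spin":0,"claw":-1},{"x":-0.8,"y":0.3,"z":0,"spin":0,"claw":-1},{"x":0,"y":0,"z":0,"spin":0,"claw":-1},{"x":0,"y":0,"z":0,"spin":0,"claw":-1},{"x":0,"y":0,"z":0,"spin":0,"claw":-1}]'
python3 - <<'E'
from h import *
s,m=st();C,p,d=snap('wrist','w14');P=cloud(C,d);hsv=cv2.cvtColor(p,cv2.COLOR_RGB2HSV)
k=(P[...,2]>60)&(P[...,2]<100)&(np.hypot(P[...,0]-431,P[...,1]-312)<50);print('key z',np.median(P[k][:,2]),rects(C,p,k&(P[...,2]>74),85,k=1))
th=.0865;D=(P-[615.9,13.9,0])@np.array([[np.cos(th),-np.sin(th),0],[np.sin(th),np.cos(th),0],[0,0,1]])
b=(cv2.inRange(hsv,(12,100,60),(32,255,255))>0)&(P[...,2]<60)&(np.hypot(P[...,0]-612,P[...,1]-162)<35);print('brass',rects(C,p,b,50,k=9))
for y in (-88,-72,0,20,72):
    q=(abs(D[...,0]+65)<2)&(abs(D[...,1]-y)<6)&(D[...,2]<60);print('bar z at',y,np.nanmedian(D[q][:,2]) if q.any() else None)
for y in (0,-72):
    q=(abs(D[...,0])<100)&(abs(D[...,1]-y)<25)&(hsv[...,2]<80)&(D[...,2]>34)&(D[...,2]<48);print(y,np.percentile(D[q][:,0],[0,1,5]) if q.any() else None)
C2,p2,d2=snap('scene','s14');a=cv2.resize(p2[120:320,240:520],(800,571),interpolation=2);cv2.imwrite('pics/s14c.png',a[:,:,::-1])
E
```

```text
ee_pos: [430.6, 313.0, 35.2]
contact_force: [-0.1, -1.1, -0.9]
width: 13.8
ee_pos: [430.6, 312.9, 35.2]
contact_force: [0.2, 0.0, -0.2]
width: 63.7
time_s: 54.18
ee_pos: [435.7, 246.4, 185.5]
eef_rot: [0.0, 0.76, 0.65, 0.002]
contact_force: [1.8, 0.8, -0.1]
width: 87.8
time_s: 54.68
ee_pos: [447.2, 179.1, 183.0]
eef_rot: [-0.0, 0.761, 0.649, 0.0]
contact_force: [-0.0, -0.4, 0.2]
width: 87.9
t 54.68 pos [447.2 179.1 183. ] yawx 1.4123 zax [ 0.  0. -1.] F [-0.  -0.4  0.2] T [ 0.03 -0.08 -0.02] w 87.9 j6 [0.36 0.23 1.95 0.   0.96 0.51]
key z 84.15663130488616 ((431.5237121582031, 313.0269775390625), (69.62689971923828, 14.971891403198242), 81.27218627929688)
brass ((610.37744140625, 164.52027893066406), (38.751895904541016, 39.863670349121094), 5.332221984863281)
bar z at -88 None
bar z at -72 None
bar z at 0 None
bar z at 20 None
bar z at 72 None
0 [-68.80863332 -68.7950184  -68.74055874]
-72 [-69.13783488 -69.10808896 -67.80755898]
```

View pics/s14c.png

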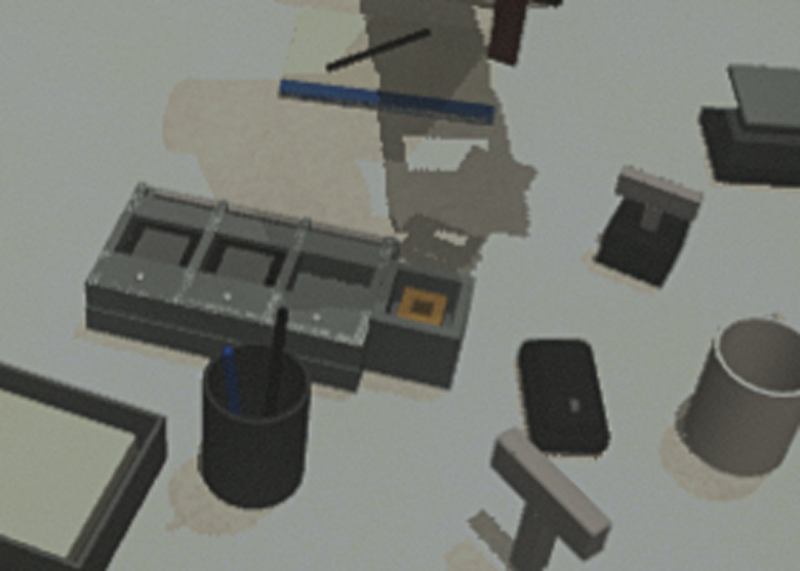

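The view shows the key upright in its stand at (655,215), the packs in bays at (150,240) and (240,262), and the lock empty. One numeric check of the bar height remains, from the top camera.

Run:
```python
from h import *
th=.0865
def f(C,p,d):
    P=cloud(C,d);D=(P-[615.9,13.9,0])@np.array([[np.cos(th),-np.sin(th),0],[np.sin(th),np.cos(th),0],[0,0,1]])
    V=p.astype(int).mean(2);r=[]
    for y in (-85,-60,-40,0,20):
        q=(abs(D[...,0]+65)<5)&(abs(D[...,1]-y)<8);r.append((round(float(np.nanpercentile(D[q][:,2],80)),1),int(V[q].max()),int(V[q].min())) if q.any() else None)
    return r
print('locked start',f(*load('top0')));print('unlocked',f(*load('t6')))
print('now top',f(*snap('top')))
C,p,d=snap('top');P=cloud(C,d)
for n,(u,v,r,lo) in dict(pencup=(297,140,18,60),sani=(433,165,18,60),mouse=(230,193,18,15),mug=(180,198,22,50)).items():
    s=P[v-r:v+r,u-r:u+r].reshape(-1,3);s=s[s[:,2]>lo];print(n,np.round(s.min(0)),np.round(s.max(0)))
```

```text
locked start [(41.8, 147, 115), (40.0, 156, 110), (43.4, 149, 91), (43.8, 150, 109), (43.3, 157, 111)]
unlocked [(30.3, 76, 32), (31.2, 92, 30), (31.8, 80, 27), (29.2, 79, 39), (30.4, 96, 34)]
now top [(44.4, 152, 100), (42.5, 159, 100), (43.0, 151, 88), (43.0, 137, 94), (42.8, 143, 93)]
pencup [737.  47.  60.] [812. 118. 157.]
sani [ 675. -343.   61.] [ 736. -279.  167.]
mouse [573. 240.  15.] [678. 322.  45.]
mug [540. 375.  50.] [644. 457. 105.]
```

The bar is up again, the key is back in its stand and the bystanders I measured haven't moved. Handing in.

```bash
python3 -c "
from rig import job
print(job.finish_job())"
```

```text
the job is handed in; nothing more can be done
None
```

The job is done and handed in at about 55 s on the robot's clock. I unlocked the dock with the small T-key and slid both packs on the desk home into the middle and -y bays. I then turned the key back and returned it to its stand.

**Last checks:**
- **Packs:** Each pack's rear end was about flush with its bay mouth (dock x -58.5 to -59), and each push ended against the rear wall at about 12 N. I measured this before raising the bar and did not repeat it cleanly afterwards. The final wrist view returned -69 for both, which I put down to the raised bar in front of the mouths.
- **Lock and bar:** The lock was turned back until its stop resisted. The brass sits at about 5.3°, against about 5° for the dock. The bar reads 43 mm high from above, as at the start; it read about 30 mm when lowered.
- **Key:** It stands upright and fully down, with its top at 84 mm (85 expected).
- **Other desk things:** The mug, mouse, pen cup and sanitizer read the same positions as at the start, to about 1 mm. I did not re-measure the stapler, but the arm did not go near it.

**Problems and failed readings:**
- The first grip on the key closed on air, because the real fingertips are about 28 mm above the reported TCP. I found the offset by a light touch on the key and corrected for it from then on.
- The final wrist-camera reading of the bar returned nothing, so the bar height above comes from the top camera.

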